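# Load and lock the burn-in stand

### The arm

A 6-joint arm with a two-finger parallel gripper is mounted at the origin on the work surface. World frame = base frame: x ahead of the robot, y to its left, z up, the work surface at z = 0. Lengths are in mm, angles in rad, forces in N, time in s.
With the tool pointing down it reaches from about 425 to 1125 mm from the base axis. Payload 14.9 kg.
Tool frame: the origin (TCP) lies at the very end of the fingers, on their centre line; the grasp point (between the pads) lies 19 mm behind it; z points along the fingers, y is the direction in which the jaws open and shut (so a half turn about z gives the same grasp; the last joint's range is limited). The gripper opens to 91 mm and grips with 3 to 60 N. Pads are 32 mm wide; open, the fingers measure 118 mm over their backs; the gripper's body (76 mm by 178 mm) begins 60 mm behind the grasp point.
Start: joints at [-1.321, 0.379, 1.734, -0, 1.028, -0.033], TCP at [195.327, -672.209, 213.932] pointing down, gripper open.
Joint ranges: [-2.77, 2.77], [-0.74, 2.19], [0, 2.66], [-1.06, 4.2], [0.31, 2.87], [-3.08, 3.08]. Speed limits (rad/s): [1.89, 1.89, 2.39, 3.14, 3.14, 3.14].

### API

Orientations are given as [roll, pitch, yaw] about the fixed x, y, z axes, in that order (R = Rz(yaw) Ry(pitch) Rx(roll)).
In Python, from plant import r gives the robot as it stands. The module is installed in compiled form; this text tells all that it offers.
- The arm moves only by the shell command python3 -m handwheel 'ROWS' [FORCE]. ROWS is JSON, a list of rows, each a list of 3 entries, a list of its own where there are three numbers: the closure, from -1 (fully open) to 1 (shut), then the shift along the world's x, y, z in cm, then the turn, a rotation vector about the world's x, y, z in degrees. A call has 1 to 12 rows; each row is the pose to reach, as a shift and turn from the pose commanded when the call began; what a row does not reach only later rows make up. A row lasts 1/10 s, in which the tool goes at most 50 mm and 8.59 degrees, less where a joint would pass 70% of its speed; a pose out of reach is approached as far as the arm can. A call with a gripper value outside its range is refused whole. The fingers move at their own pace and stop on an object; FORCE is the grip in N (left out, the last holds). Time passes only in rows, so rows that repeat a pose let the fingers close. It gives the time, the measured TCP pose, the force and the opening at its end, in the units of the state.
- r.read_state(): the state, without advancing time (a new reading comes with each control period).
- r.read_camera(name): name is "scene" or "side" or "wrist"; returns (picture, depth): 384x512x3 uint8, red, green, blue; 384x512 float32, mm along the optical axis (not along the pixel's ray), 0 where there is no reading.
- r.camera_params(name): a dict with "vfov" (degrees; the focal length in pixels is half the picture's height over the tangent of half this angle, whatever the lens; pixels are square), "cx", "cy" (the principal point, pixels), "k1" (the pictures are not rectified: a ray, as slopes to the right and down, at radius r is drawn at 1 + k1 r^2 times it, then the intrinsics apply), "position" and "rotation" of the camera in the world. Camera axes: x right, y down, z forward; pixel columns grow to the right and rows downward; lengths in mm; the calibration is good to about 2 mm. A picture is of the moment at which its call begins: read the wrist's pose just before it. camera_params takes no time and is no camera call; for the wrist camera it gives the pose at the moment of the call.
- r.close_job(): hands the job in, once; it reports no verdict.
The state is a dict: "time": time; "joints": joint angles; "joint_vel": joint speeds; "effort": joint torques, N m; "position": TCP position; "eef_rot": TCP orientation; "force": force on the tool from outside, world axes, zero at the start; "wrist_torque": the same for the moment, N m; "opening": finger opening in mm.
Only numpy, scipy, OpenCV 4.12 (cv2) and the standard library are available. Lean on these libraries where they do the work, as an engineer would, in place of code of your own. Each camera call takes 0.05 s, during which the arm holds its last target. There are 200 camera calls.

### The job

Load the burn-in stand. Press the programming dock's orange ejector lever so that the finished module rises, take it out, and lay it and every module on the mat across the two narrow ledges of the sloped stand, one to a bay on its yellow pads, ribbed side up and lying flat on both ledges between the fences; swing a bay's red turnbutton aside first if it is in the way. Then turn the turnbutton of each loaded bay fully across its module, and leave everything else on the bench where it is.

Things in the scene. Friction and masses are not known exactly. Their poses are not given: they have to be found in the camera images.
- m0_c (a point): electronics module: flat aluminium can with six ribs along its length on a green circuit board, 70 long (x) x 36 wide (y) x 18 high (z), about 130 g; a plain box to grasp, across its 36 mm width. This point is the module's centre; +z is its ribbed top. This one starts in the programming dock, sunk so that its top is 1 mm below the dock's top face.
- m1_c (a point): electronics module: flat aluminium can with six ribs along its length on a green circuit board, 70 long (x) x 36 wide (y) x 18 high (z), about 130 g; a plain box to grasp, across its 36 mm width. This point is the module's centre; +z is its ribbed top. Starts lying on the blue mat (2 mm thick); some starts have fewer of these.
- m2_c (a point): electronics module: flat aluminium can with six ribs along its length on a green circuit board, 70 long (x) x 36 wide (y) x 18 high (z), about 130 g; a plain box to grasp, across its 36 mm width. This point is the module's centre; +z is its ribbed top. Starts lying on the blue mat (2 mm thick); some starts have fewer of these.
- m3_c (a point): electronics module: flat aluminium can with six ribs along its length on a green circuit board, 70 long (x) x 36 wide (y) x 18 high (z), about 130 g; a plain box to grasp, across its 36 mm width. This point is the module's centre; +z is its ribbed top. Starts lying on the blue mat (2 mm thick); some starts have fewer of these.
- pocket (a point): black programming dock, a fixed block 110 (x) x 86 (y) x 46 high: this point is the centre of its pocket's mouth, level with its top face, midway along and across; x along the pocket, the orange ejector lever stands out from the dock's -x side. Pocket 73 (x) x 39 (y) mm, 1.5 mm of play round the module.
- lever (a joint): ejector lever of the dock, rad: 0 up (start), 0.40 fully down at its stop. Pressing its paddle down lifts the module through a lift plate, 40 mm per rad (16 mm at the stop, so the module then stands 15 mm proud). Needs about 5 to 7 N; it stays where it is left.
- lever_pad (a point): centre of the top of the lever's orange paddle (24 x 34 mm), about 58 mm out from the lever's hinge, 47 mm above the bench when up; the hinge (along the dock's y) lies 61 mm from the dock's centre on its -x side, 34 mm up; pressed to the stop the pad has sunk about 23 mm
- deck: top of the fixed burn-in stand, 304 wide (y), tilted 15 degrees, lower towards the robot; origin in its middle at ledge level, 75 mm above the bench; x up the slope, y along the rails, z square to the slope. Two ledges 8 mm wide (x 30 to 38 mm either side), each with a fence 6 mm high outside it, inner faces 76 mm apart; between them a gap, panel 16 mm below the ledges
- bay1 (a point): bay 1 of 4 (1 is at the +y end, 72 mm apart), a yellow pad on each ledge: its centre, at ledge level midway between the ledges, axes as the deck's. A module lies here with its length along x, ends on the ledges, centre 9 mm above this point along z. On both ledges guide blocks 10 mm high begin 23 mm either side of the centre. Its turnbutton's pivot axis runs along z, 54 mm up the slope (+x).
- turn1 (a joint): red turnbutton of bay 1, rad: 0 open, tongue along deck +y from its pivot, clear of the bay up to about 0.3; turns towards deck -x; 1.57 closed, over the module's upper end (stop 1.62); starts anywhere. Tongue 12 wide, 38 mm reach, 20 to 25 mm above ledge level; a round thumb post, 10 mm diameter, stands on it 28 mm from the axis, 25 to 45 mm above ledge level. About 1 N turns it; it stays where left.
- bay2 (a point): bay 2 of 4 (1 is at the +y end, 72 mm apart), a yellow pad on each ledge: its centre, at ledge level midway between the ledges, axes as the deck's. A module lies here with its length along x, ends on the ledges, centre 9 mm above this point along z. On both ledges guide blocks 10 mm high begin 23 mm either side of the centre. Its turnbutton's pivot axis runs along z, 54 mm up the slope (+x).
- turn2 (a joint): red turnbutton of bay 2, rad: 0 open, tongue along deck +y from its pivot, clear of the bay up to about 0.3; turns towards deck -x; 1.57 closed, over the module's upper end (stop 1.62); starts anywhere. Tongue 12 wide, 38 mm reach, 20 to 25 mm above ledge level; a round thumb post, 10 mm diameter, stands on it 28 mm from the axis, 25 to 45 mm above ledge level. About 1 N turns it; it stays where left.
- bay3 (a point): bay 3 of 4 (1 is at the +y end, 72 mm apart), a yellow pad on each ledge: its centre, at ledge level midway between the ledges, axes as the deck's. A module lies here with its length along x, ends on the ledges, centre 9 mm above this point along z. On both ledges guide blocks 10 mm high begin 23 mm either side of the centre. Its turnbutton's pivot axis runs along z, 54 mm up the slope (+x).
- turn3 (a joint): red turnbutton of bay 3, rad: 0 open, tongue along deck +y from its pivot, clear of the bay up to about 0.3; turns towards deck -x; 1.57 closed, over the module's upper end (stop 1.62); starts anywhere. Tongue 12 wide, 38 mm reach, 20 to 25 mm above ledge level; a round thumb post, 10 mm diameter, stands on it 28 mm from the axis, 25 to 45 mm above ledge level. About 1 N turns it; it stays where left.
- bay4 (a point): bay 4 of 4 (1 is at the +y end, 72 mm apart), a yellow pad on each ledge: its centre, at ledge level midway between the ledges, axes as the deck's. A module lies here with its length along x, ends on the ledges, centre 9 mm above this point along z. On both ledges guide blocks 10 mm high begin 23 mm either side of the centre. Its turnbutton's pivot axis runs along z, 54 mm up the slope (+x).
- turn4 (a joint): red turnbutton of bay 4, rad: 0 open, tongue along deck +y from its pivot, clear of the bay up to about 0.3; turns towards deck -x; 1.57 closed, over the module's upper end (stop 1.62); starts anywhere. Tongue 12 wide, 38 mm reach, 20 to 25 mm above ledge level; a round thumb post, 10 mm diameter, stands on it 28 mm from the axis, 25 to 45 mm above ledge level. About 1 N turns it; it stays where left.
- screwdriver: screwdriver lying on the bench behind the mat; to be left alone; origin under its middle
- flux: small bottle, 36 diameter x 95 high; to be left alone; origin under its middle
- meter: yellow hand-held multimeter 155 x 78 x 34; to be left alone; origin under its middle
- spool: grey spool 60 diameter x 46 high; to be left alone; origin under its middle
- heatsink: black finned heat sink 40 x 40 x 22 on the mat; to be left alone; origin under its middle
- partsbox: light blue box of small parts, 70 x 90 x 24, nearest the robot; to be left alone; origin under its middle
Things that resemble listed ones, but are neither listed nor needed, are in the scene too. What is shaped like the part that bears m0_c but black, brown or purple is not meant.

How it is judged:
By the outcome, as a careful person would: the job done as asked, in the order asked, and still so for the second after the job is handed in, with the robot touching nothing.
Of m1, m2, m3 only 2 to 3 are there at a start; the rules pass over those that are not, and their reading is None.
At some moment in a run one of m1, m2, m3 may be knocked a few centimetres aside while the robot is not near it.
It also fails if it takes over 210 s, if anything falls off the work surface, if the arm or the gripper's body presses on something with over 40 N, if the wrist force passes 120 N, or if a joint passes its speed limit or range.

## Working session

There is one attempt and no reset: what is moved stays moved. The work goes in short steps, Python scripts to look and compute and a shell command to move; the robot and the scene stay as the last step left them, time stands still between calls to the robot, and variables do not carry over. Pictures are saved under pics/ and viewed, about 12 in all and at most 16, crops included, and the job is handed in when it is done.

```bash
mkdir -p pics; cat > h.py <<'E'
from plant import r
import numpy as np, cv2
def snap(n,name=None):
    p=r.camera_params(n); im,d=r.read_camera(n)
    if name: cv2.imwrite(f'pics/{name}.png',im[:,:,::-1])
    return im,d,p
def cloud(d,p):
    h,w=d.shape; f=h/2/np.tan(np.radians(p['vfov'])/2)
    K=np.array([[f,0,p['cx']],[0,f,p['cy']],[0,0,1.]])
    v,u=np.mgrid[0:h,0:w]
    s=cv2.undistortPoints(np.stack([u,v],-1).reshape(-1,1,2).astype(float),K,np.array([p['k1'],0,0,0.])).reshape(h,w,2)
    c=np.dstack([s,np.ones((h,w))])*d[...,None]
    return c@np.array(p['rotation']).T+np.array(p['position'])
E
python3 - <<'E'
from h import *
s=r.read_state();print(s['time'],s['position'],s['eef_rot'],s['opening'])
ims=[]
for n in('scene','side'):
    im,d,p=snap(n,n); np.save(n,cloud(d,p)); print(n,p['position'],p['vfov'],p['k1'],(d>0).mean())
E
```

```text
0.0 [ 195.20772064 -671.81370235  213.29648   ] [-3.14050375e+00 -5.54375290e-05  2.82756412e-01] 91.22091689492532Traceback (most recent call last):
  File "<stdin>", line 5, in <module>
  File "h.py", line 13, in cloud
    return c@np.array(p['rotation']).T+np.array(p['position'])
           ~~~~~~~~~~~~~~~~~~~~~~~~~~~^~~~~~~~~~~~~~~~~~~~~~~~
ValueError: operands could not be broadcast together with shapes (384,512) (3,)
```

View pics/scene.png

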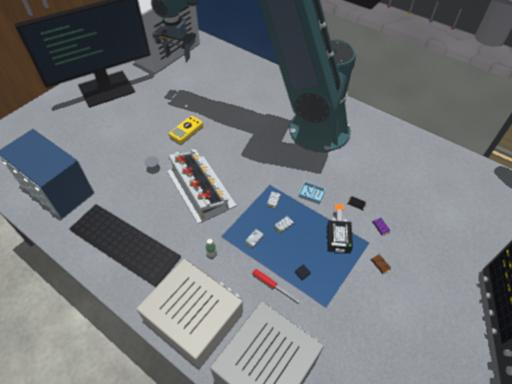

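The scene picture shows three silver modules at about (273,200), (284,224) and (255,238). The dock is at (340,235) with its orange lever at (339,208). The stand is near (201,183). Decoy modules are black (356,203), purple (381,227) and brown (380,263).

The camera rotation is given as roll, pitch, yaw, so I'll fix the helper.

```bash
sed -i "s/    return c@.*/    from scipy.spatial.transform import Rotation as R\n    return c@R.from_euler('xyz',p['rotation']).as_matrix().T+np.array(p['position'])/" h.py
python3 - <<'E'
from h import *
for n in('scene','side'):
    im,d,p=snap(n,n); X=cloud(d,p);np.save(n,X); print(n,p['position'],p['rotation'],p['vfov'],p['k1'],(d>0).mean())
X=np.load('scene.npy')
for u,v in((273,200),(284,224),(255,238),(340,235),(339,208),(201,183),(300,250),(120,200),(302,272),(312,192),(180,160),(225,205)): print(u,v,X[v,u].round())
E
```

```text
scene [1269.67356727  571.02391676 1295.58033279] [-2.49148345 -0.00413067  2.21522712] 51.41462297846095 -0.011170325701418238 0.9958648681640625
side [279.48072803 984.74999774 885.31549034] [-2.23524647  0.0033603  -2.86431948] 52.42577042433464 -0.029318191282357717 0.9961090087890625
273 200 [470.  68.  14.]
284 224 [542. 170.  22.]
255 238 [656. 117.  18.]
340 235 [471. 368.  46.]
339 208 [372. 306.  51.]
201 183 [ 604. -189.   63.]
300 250 [587. 274.  -2.]
120 200 [ 832. -432.   -4.]
302 272 [666. 331.  17.]
312 192 [334. 167.   3.]
180 160 [ 593. -304.  111.]
225 205 [604. -69.  14.]
```

View pics/side.png

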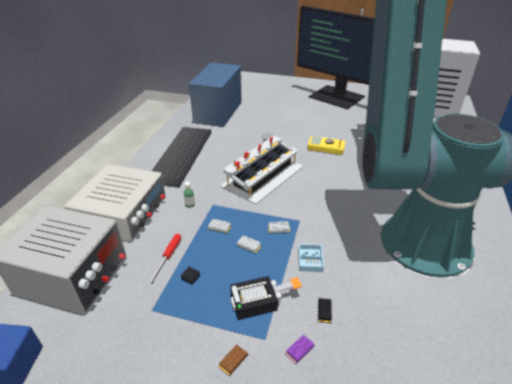

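```bash
python3 -m handwheel '[[-1,[4,3,10],[0,0,0]],[-1,[8,8,20],[0,0,0]],[-1,[12,13,25],[0,0,0]],[-1,[35,48,25],[0,0,0]],[-1,[35,48,25],[0,0,0]],[-1,[35,48,25],[0,0,0]],[-1,[35,48,25],[0,0,0]],[-1,[35,48,25],[0,0,0]],[-1,[35,48,25],[0,0,0]],[-1,[35,48,25],[0,0,0]],[-1,[35,48,25],[0,0,0]],[-1,[35,48,25],[0,0,0]]]'
python3 - <<'E'
from h import *
p=r.camera_params('wrist');print(p);im,d,p=snap('wrist','w1');np.save('w1',cloud(d,p))
s=r.read_state();print(s['time'],s['position'],s['eef_rot'])
E
```

```text
time: 1.35
position: [501.0, -255.1, 445.6]
eef_rot: [3.142, -0.0, 0.283]
force: [1.0, -0.5, 0.2]
opening: 91.4
{'vfov': 63.74983248592133, 'cx': 261.6896589145813, 'cy': 185.94988994148528, 'k1': -0.07417059633943326, 'position': array([ 575.08845849, -233.00881852,  616.07836864]), 'rotation': array([ 2.86661593e+00, -9.24415129e-04, -1.28813096e+00])}
1.4 [ 504.34086716 -250.92575327  447.64859071] [ 3.14130680e+00 -3.05825818e-03  2.85179329e-01]
```

View pics/w1.png

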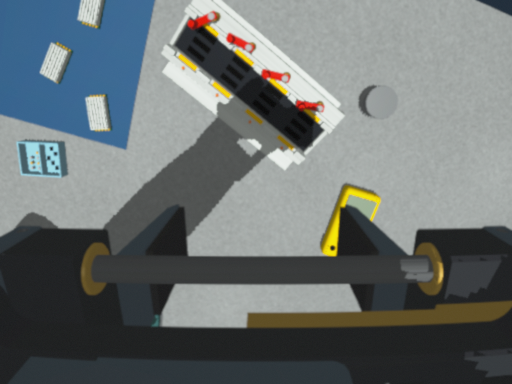

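Near left of the wrist view are the mat's modules at (91,10), (56,62) and (98,113). The stand's four bays run from (195,25) to (305,125), and the red turnbuttons are partly open. I'll get the rough stand pose and move closer.

```bash
python3 - <<'E'
from h import *
im=cv2.imread('pics/w1.png')[:,:,::-1].astype(int);X=np.load('w1.npy')
R_,G,B=im[...,0],im[...,1],im[...,2]
def blobs(m,amin=12):
    n,l,st,c=cv2.connectedComponentsWithStats(m.astype(np.uint8))
    for i in range(1,n):
        if st[i,4]>=amin: print(c[i].round(),st[i,4],np.median(X[l==i],0).round(1))
m=(R_>150)&(G<70)&(B<70); print('red');blobs(m)
m=(R_>190)&(G>140)&(B<90)&(np.arange(384)[:,None]<170); print('yel');blobs(m,6)
for u,v in((91,10),(56,62),(98,113),(258,85)):print(X[v,u].round(1))
E
```

```text
red
[202.  21.] 90 [ 662.6 -113.3  109.2]
[191.  23.] 38 [ 652.  -102.3  125.6]
[236.  41.] 109 [ 647.4 -172.4  113. ]
[271.  75.] 115 [ 614.9 -235.8  112.1]
[305. 104.] 88 [ 587.6 -299.9  111.7]
yel
[212.  30.] 51 [ 656.9 -127.2   83.9]
[244.  57.] 84 [ 631.6 -187.3   83.7]
[187.  62.] 96 [600.2 -95.5  66.4]
[278.  86.] 81 [ 603.8 -252.9   83.6]
[221.  89.] 92 [ 572.3 -161.8   66.1]
[316. 119.] 17 [ 571.1 -331.6   84.5]
[645.3 108.7  19.1]
[538.7 160.8  18.1]
[465.9  63.7  19.1]
[ 596.6 -220.7   61. ]
```

```bash
python3 -m handwheel '[[-1,[2,7,-5],[0,0,-8]],[-1,[2,7,-10],[0,0,-16]],[-1,[2,7,-13],[0,0,-24]],[-1,[2,7,-13],[0,0,-32]],[-1,[2,7,-13],[0,0,-40]],[-1,[2,7,-13],[0,0,-40]],[-1,[2,7,-13],[0,0,-40]],[-1,[2,7,-13],[0,0,-40]]]'
python3 - <<'E'
from h import *
im,d,p=snap('wrist','w2');np.save('w2',cloud(d,p))
s=r.read_state();print(s['time'],s['position'],s['eef_rot'],p['position'])
E
```

```text
time: 2.2
position: [520.5, -187.2, 315.5]
eef_rot: [3.142, -0.001, -0.412]
force: [0.1, -0.1, -0.5]
opening: 91.6
2.25 [ 520.48196643 -187.15456753  315.47126152] [ 3.14159201e+00 -5.77151386e-04 -4.12866753e-01] [ 591.07840109 -217.20747426  485.97940973]
```

View pics/w2.png

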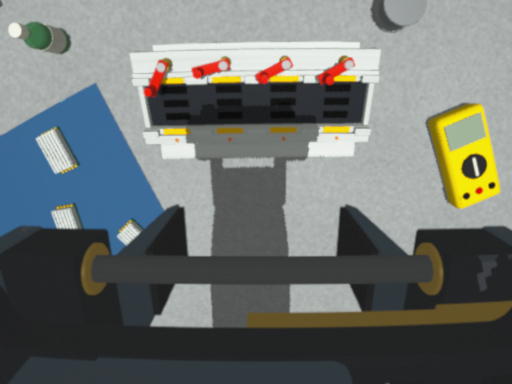

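```bash
python3 - <<'E'
from h import *
im=cv2.imread('pics/w2.png')
c=cv2.resize(im[35:165,120:390],None,fx=2.96,fy=2.96,interpolation=cv2.INTER_CUBIC);cv2.imwrite('pics/w2c.png',c)
im=im[:,:,::-1].astype(int);X=np.load('w2.npy')
R_,G,B=im[...,0],im[...,1],im[...,2]
m=((R_>150)&(G>105)&(B<110)&(R_-B>80)); m[:,400:]=0;m[:,:130]=0;m[170:]=0
n,l,st,ce=cv2.connectedComponentsWithStats(m.astype(np.uint8),connectivity=4)
for i in range(1,n):
    if st[i,4]>=8: print('yel',ce[i].round(1),st[i],X[l==i].mean(0).round(1))
m=(R_>130)&(G<80)&(B<80);m[170:]=0
n,l,st,ce=cv2.connectedComponentsWithStats(m.astype(np.uint8))
for i in range(1,n):
    if st[i,4]<40: continue
    P=X[l==i];print('red',ce[i].round(1),st[i]); 
    for lo,hi in((90,112),(112,117),(117,122),(122,128),(128,150)):
        q=P[(P[:,2]>lo)&(P[:,2]<=hi)]
        if len(q):print('   ',lo,hi,len(q),q.mean(0).round(1))
E
```

```text
yel [283.3  58.4] [280  57   8   4  18] [ 623.5 -258.8  109.5]
yel [345.   58.5] [342  57   7   4  15] [ 595.6 -324.7  108.6]
yel [221.8  59.4] [218  58   8   4  15] [ 650.6 -193.8  111.7]
yel [283.4  78.5] [269  74  30   8 175] [ 603.7 -252.3   86.7]
yel [344.5  78.4] [334  75  22   7 134] [ 573.7 -323.4   82. ]
yel [226.   79.5] [212  77  29   6 166] [ 630.8 -187.3   89.5]
yel [173.9  80.6] [165  78  19   6 105] [ 657.4 -126.    81.7]
yel [336.1 129.1] [323 126  27   7 167] [ 516.6 -293.4   71.5]
yel [175.6 131.2] [164 128  24   7 152] [600.3 -94.9  68.9]
red [268.7  73. ] [256  61  27  23 263]
    90 112 131 [ 615.8 -237.8  110.2]
    112 117 52 [ 618.3 -245.7  112.9]
    117 122 7 [ 616.9 -230.4  119.5]
    122 128 22 [ 611.7 -229.1  126.5]
    128 150 44 [ 611.4 -228.9  129.1]
red [331.3  73.5] [318  61  28  24 291]
    90 112 176 [ 587.4 -304.3  109.7]
    112 117 40 [ 589.5 -309.4  113.2]
    117 122 4 [ 587.5 -297.1  120.3]
    122 128 22 [ 581.7 -294.1  126.9]
    128 150 48 [ 581.3 -294.7  129. ]
red [205.5  69.5] [193  62  28  16 238]
    90 112 87 [ 646.8 -175.3  111.1]
    112 117 76 [ 648.9 -177.6  113.2]
    117 122 6 [ 647.8 -168.6  118.9]
    122 128 13 [ 649.  -166.4  125.1]
    128 150 56 [ 645.7 -163.8  130.5]
red [154.1  82.9] [145  70  20  27 242]
    90 112 162 [ 662.4 -113.8  108.9]
    112 117 10 [ 661.4 -110.5  114. ]
    117 122 9 [ 656.2 -106.2  119.8]
    122 128 58 [ 652.1 -103.   125.3]
```

View pics/w2c.png

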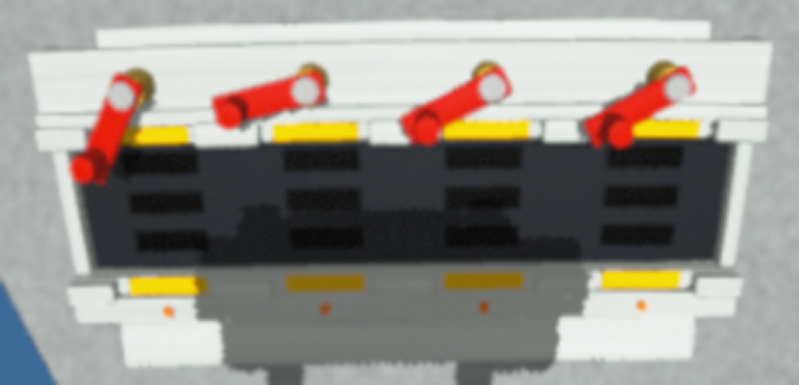

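```bash
cat >> h.py <<'E'
from scipy.spatial.transform import Rotation as Rot
from scipy.optimize import least_squares
def rays(px,p):
    f=192/np.tan(np.radians(p['vfov'])/2);K=np.array([[f,0,p['cx']],[0,f,p['cy']],[0,0,1.]])
    s=cv2.undistortPoints(np.array(px,float).reshape(-1,1,2),K,np.array([p['k1'],0,0,0.])).reshape(-1,2)
    return np.c_[s,np.ones(len(s))]@Rot.from_euler('xyz',p['rotation']).as_matrix().T, np.array(p['position'])
def deckT(q): # q: x,y,yaw -> R,t
    return (Rot.from_euler('z',q[2])*Rot.from_euler('y',-np.radians(15))).as_matrix(), np.array([q[0],q[1],75.])
def todeck(px,z,q,p):
    d,o=rays(px,p);R,t=deckT(q);d=d@R;o=R.T@(o-t);return o+d*((z-o[2])/d[:,2])[:,None]
E
python3 - <<'E'
from h import *
im=cv2.imread('pics/w2.png')[:,:,::-1].astype(int)
p=r.camera_params('wrist')
m=(im[...,0]-im[...,2]>60)&(im[...,1]-im[...,2]>45);m[:122]=0;m[138:]=0;m[:,:150]=0;m[:,360:]=0
n,l,st,ce=cv2.connectedComponentsWithStats(m.astype(np.uint8))
px=np.array([ce[i] for i in range(1,n) if st[i,4]>30]);px=px[np.argsort(px[:,0])];print(px)
px=np.vstack([px,[226,79.5]])
tgt=np.array([[-34,108],[-34,36],[-34,-36],[-34,-108],[34,36]])
s=least_squares(lambda q:(todeck(px,0,q,p)[:,:2]-tgt).ravel(),[600,-210,-.4]);q=s.x;print(q,s.fun.reshape(-1,2).round(1))
np.save('q',q)
pc=np.array([[85,168],[231,112],[427,130],[620,132]])/2.96+[120,35]
pv=np.array([[122,93],[306,90],[491,88],[678,86]])/2.96+[120,35]
P=todeck(pc,45,q,p);print(P.round(1));print('pivot tops@27',todeck(pv,27,q,p).round(1))
for i in range(4):
    v=P[i,:2]-[54,108-72*i];print(i+1,np.hypot(*v).round(1),np.arctan2(-v[0],v[1]).round(2))
R,t=deckT(q);print('bays',[(R@[0,108-72*i,0]+t).round(1) for i in range(4)]);print(Rot.from_matrix(R).as_euler('xyz'))
X=np.load('scene.npy');S=cv2.imread('pics/scene.png')
E
```

```text
[[176.22352941 131.14117647]
 [229.5        130.        ]
 [282.40136054 129.31972789]
 [336.         129.        ]]
[ 5.88086331e+02 -2.07383576e+02 -3.99245134e-01] [[ 0.3  0.1]
 [ 0.4 -0.3]
 [ 0.3  0.4]
 [ 0.  -0.1]
 [-1.  -0.1]]
[[ 30.8 119.5  45. ]
 [ 49.9  61.1  45. ]
 [ 42.  -11.3  45. ]
 [ 40.6 -83.6  45. ]]
pivot tops@27 [[  55.   106.3   27. ]
 [  54.2   34.8   27. ]
 [  53.9  -36.2   27. ]
 [  54.4 -108.5   27. ]]
1 25.9 1.11
2 25.4 0.16
3 27.5 0.45
4 27.8 0.5
bays [array([ 630.1, -107.9,   75. ]), array([ 602.1, -174.2,   75. ]), array([ 574.1, -240.6,   75. ]), array([ 546.1, -306.9,   75. ])]
[ 0.         -0.26179939 -0.39924513]
```

The stand fit is good, with residuals of 1 mm or less and pivots where they should be. Turnbutton angles are about 1.11, 0.16, 0.45 and 0.50, so 1, 3 and 4 need opening. I'll work out the moves for caging the posts.

```bash
cat >> h.py <<'E'
Q=np.load('q.npy')
def dk(v): R,t=deckT(Q); return R@np.array(v,float)+t
def Rdeck(turn=0): # tool z=-deck z, tool x = deck x rotated by turn deg about deck z
    return deckT(Q)[0]@Rot.from_euler('z',turn,degrees=True).as_matrix()@np.diag([1,-1,-1.])
def Rdown(yaw): return Rot.from_euler('xyz',[np.pi,0,yaw]).as_matrix()
def go(targets,Rt=None):
    s=r.read_state();R0=Rot.from_euler('xyz',s['eef_rot']).as_matrix()
    print(s['time'],s['position'].round(1),s['eef_rot'].round(3))
    for t in targets: print('  shift cm',((np.array(t)-s['position'])/10).round(2))
    if Rt is not None: print('  turn',Rot.from_matrix(Rt@R0.T).as_rotvec(degrees=True).round(1))
def post(i,th,z,rad=28): return dk([54-rad*np.sin(th),108-72*(i-1)+rad*np.cos(th),z])
E
python3 - <<'E'
from h import *
go([post(1,1.1,70),post(1,1.1,31),post(1,.75,31),post(1,.4,31),post(1,.05,31),post(1,.05,70)],Rdeck(-45))
E
```

```text
2.25 [ 520.5 -187.2  315.5] [ 3.142e+00 -1.000e-03 -4.130e-01]
  shift cm [ 12.37   8.71 -16.53]
  shift cm [ 13.3    8.32 -20.3 ]
  shift cm [ 14.12   8.82 -20.15]
  shift cm [ 15.06   9.   -19.94]
  shift cm [ 15.99   8.84 -19.69]
  shift cm [ 15.06   9.23 -15.92]
  turn [ -0.2 -15.4 -44. ]
```

```bash
python3 -m handwheel '[[0.6,[5,3,-4],[0,-2.5,-7.3]],[0.6,[9,6,-8],[0,-5,-14.7]],[0.6,[12.4,8.7,-12],[0,-7.7,-22]],[0.6,[12.4,8.7,-15],[0,-10.3,-29.3]],[0.6,[12.4,8.7,-15],[-0.2,-13,-37]],[0.6,[12.4,8.7,-15],[-0.2,-15.4,-44]],[0.6,[12.4,8.7,-15],[-0.2,-15.4,-44]],[0.6,[12.4,8.7,-15],[-0.2,-15.4,-44]]]' 10
python3 - <<'E'
from h import *
print(r.read_state()['opening'])
go([post(1,1.1,70),post(1,1.1,31),post(1,.75,31),post(1,.4,31),post(1,.0,31),post(1,.0,70)],Rdeck(-45))
E
```

```text
time: 3.05
position: [644.7, -100.1, 165.8]
eef_rot: [-2.954, -0.184, -1.2]
force: [-0.1, -0.4, -0.4]
opening: 30.2
30.22589647687725
3.05 [ 644.7 -100.1  165.8] [-2.954 -0.184 -1.2  ]
  shift cm [-0.05  0.01 -1.56]
  shift cm [ 0.88 -0.39 -5.33]
  shift cm [ 1.7   0.11 -5.18]
  shift cm [ 2.64  0.29 -4.97]
  shift cm [ 3.69  0.09 -4.69]
  shift cm [ 2.76  0.48 -0.92]
  turn [ 0.   0.  -0.1]
```

```bash
python3 -m handwheel '[[0.62,[0,0,-1.5],[0,0,0]],[0.62,[0.9,-0.4,-5.3],[0,0,0]],[0.62,[0.9,-0.4,-5.3],[0,0,0]],[0.62,[1.3,-0.1,-5.25],[0,0,0]],[0.62,[1.7,0.1,-5.2],[0,0,0]],[0.62,[2.2,0.2,-5.1],[0,0,0]],[0.62,[2.6,0.3,-5],[0,0,0]],[0.62,[3.2,0.2,-4.85],[0,0,0]],[0.62,[3.9,0,-4.6],[0,0,0]],[0.62,[3.9,0,-4.6],[0,0,0]],[0.62,[3,0.4,-0.9],[0,0,0]],[0.62,[3,0.4,-0.9],[0,0,0]]]'
python3 - <<'E'
from h import *
print(r.read_state()['opening'])
go([post(3,.47,70),post(3,.47,31),post(3,.2,31),post(3,-.1,31),post(3,-.1,70)])
E
```

```text
time: 4.25
position: [676.1, -96.2, 160.1]
eef_rot: [-2.949, -0.186, -1.206]
force: [0.3, 0.2, 0.5]
opening: 16.8
16.813476059580314
4.25 [676.1 -96.2 160.1] [-2.949 -0.186 -1.206]
  shift cm [ -7.22 -12.99  -0.68]
  shift cm [ -6.29 -13.38  -4.45]
  shift cm [ -5.56 -13.42  -4.26]
  shift cm [ -4.8  -13.69  -4.04]
  shift cm [ -5.73 -13.3   -0.28]
```

```bash
python3 -m handwheel '[[0.62,[-3,-5,1],[0,0,0]],[0.62,[-5,-9,1],[0,0,0]],[0.62,[-7.2,-13,0],[0,0,0]],[0.62,[-7.2,-13,-0.7],[0,0,0]],[0.62,[-6.3,-13.4,-4.45],[0,0,0]],[0.62,[-6.3,-13.4,-4.45],[0,0,0]],[0.62,[-5.9,-13.4,-4.35],[0,0,0]],[0.62,[-5.5,-13.4,-4.25],[0,0,0]],[0.62,[-5.1,-13.55,-4.15],[0,0,0]],[0.62,[-4.7,-13.7,-4.05],[0,0,0]],[0.62,[-4.7,-13.7,-4.05],[0,0,0]],[0.62,[-5.7,-13.3,0],[0,0,0]]]'
python3 - <<'E'
from h import *
go([post(4,.5,70),post(4,.5,31),post(4,.2,31),post(4,-.1,31),post(4,-.1,70)])
E
```

```text
time: 5.45
position: [615.7, -228.2, 152.3]
eef_rot: [-2.958, -0.179, -1.204]
force: [0.5, 0.2, 1.3]
opening: 17.3
5.45 [ 615.7 -228.2  152.3] [-2.958 -0.179 -1.204]
  shift cm [-4.06 -6.42  0.08]
  shift cm [-3.13 -6.81 -3.68]
  shift cm [-2.32 -6.84 -3.48]
  shift cm [-1.56 -7.12 -3.27]
  shift cm [-2.49 -6.73  0.5 ]
```

```bash
python3 -m handwheel '[[0.62,[-2,-3,1],[0,0,0]],[0.62,[-4.4,-6.4,0],[0,0,0]],[0.62,[-4.4,-6.4,-0.7],[0,0,0]],[0.62,[-3.45,-6.75,-4.45],[0,0,0]],[0.62,[-3.45,-6.75,-4.45],[0,0,0]],[0.62,[-3,-6.75,-4.35],[0,0,0]],[0.62,[-2.65,-6.75,-4.25],[0,0,0]],[0.62,[-2.3,-6.9,-4.15],[0,0,0]],[0.62,[-1.8,-7,-4.05],[0,0,0]],[0.62,[-1.8,-7,-4.05],[0,0,0]],[0.62,[-2.8,-6.6,0],[0,0,0]],[0.62,[-2.8,-6.6,4],[0,0,0]]]'
python3 - <<'E'
from h import *
X=np.load('scene.npy');im=cv2.imread('pics/scene.png')[:,:,::-1].astype(int)
# dock top: points z 42..50 near; lever orange
o=(im[...,0]>200)&(im[...,1]>80)&(im[...,1]<170)&(im[...,2]<90)
ys,xs=np.where(o);k=(xs>320)&(xs<350)&(ys>195)&(ys<220);print('lever',k.sum(),X[ys[k],xs[k]].round(0).tolist())
k=(X[...,2]>40)&(X[...,2]<52)&(abs(X[...,0]-470)<90)&(abs(X[...,1]-370)<90);P=X[k];print(len(P),P.mean(0))
print(cv2.minAreaRect(P[:,:2].astype(np.float32)))
go([[380,230,330]],Rdown(0.6))
E
```

```text
time: 6.65
position: [588.1, -294.3, 196.1]
eef_rot: [-2.955, -0.182, -1.205]
force: [0.9, -1.0, 0.4]
opening: 17.5
lever 36 [[368.0, 286.0, 50.0], [1270.0, 571.0, 1296.0], [362.0, 292.0, 48.0], [360.0, 295.0, 48.0], [356.0, 297.0, 45.0], [355.0, 301.0, 47.0], [353.0, 304.0, 49.0], [349.0, 307.0, 46.0], [371.0, 288.0, 48.0], [369.0, 291.0, 49.0], [365.0, 294.0, 47.0], [360.0, 296.0, 43.0], [363.0, 301.0, 50.0], [360.0, 303.0, 48.0], [355.0, 306.0, 46.0], [352.0, 309.0, 45.0], [372.0, 289.0, 44.0], [371.0, 293.0, 46.0], [370.0, 296.0, 47.0], [366.0, 299.0, 46.0], [366.0, 303.0, 48.0], [365.0, 306.0, 50.0], [359.0, 308.0, 45.0], [358.0, 312.0, 47.0], [355.0, 315.0, 47.0], [377.0, 292.0, 45.0], [376.0, 296.0, 47.0], [375.0, 299.0, 48.0], [370.0, 301.0, 45.0], [372.0, 306.0, 51.0], [368.0, 308.0, 49.0], [362.0, 310.0, 44.0], [361.0, 314.0, 46.0], [357.0, 316.0, 44.0], [380.0, 298.0, 47.0], [366.0, 316.0, 47.0]]
629 [464.40197374 362.15228973  45.59642396]
((444.3473815917969, 350.8988037109375), (164.93130493164062, 87.54446411132812), 31.232013702392578)
6.65 [ 588.1 -294.3  196.1] [-2.955 -0.182 -1.205]
  shift cm [-20.81  52.43  13.39]
  turn [ -8.1  15.  101.8]
```

```bash
python3 -m handwheel '[[0.62,[0,5,10],[-1,1,8]],[0.62,[-5,12,14],[-2,3,16]],[0.62,[-18.3,62,12],[-8,15,100]],[0.62,[-18.3,62,12],[-8,15,100]],[0.62,[-18.3,62,12],[-8,15,100]],[0.62,[-18.3,62,12],[-8,15,100]],[0.62,[-18.3,62,12],[-8,15,100]],[0.62,[-18.3,62,12],[-8,15,100]],[0.62,[-18.3,62,12],[-8,15,100]],[0.62,[-18.3,62,12],[-8,15,100]],[0.62,[-18.3,62,12],[-8,15,100]],[0.62,[-18.3,62,12],[-8,15,100]]]'
python3 - <<'E'
from h import *
go([[405,327,315]],Rdown(0.56))
E
```

```text
time: 7.85
position: [430.7, 241.3, 310.5]
eef_rot: [3.141, -0.004, 0.575]
force: [1.9, 0.1, -0.4]
opening: 17.3
7.85 [430.7 241.3 310.5] [ 3.141 -0.004  0.575]
  shift cm [-2.57  8.57  0.45]
  turn [-0.1  0.2 -0.9]
```

```bash
python3 -m handwheel '[[1,[-2,6.5,0],[0,0,0]],[1,[-2,6.5,0],[0,0,0]],[1,[-2,6.5,0],[0,0,0]],[1,[-2,6.5,0],[0,0,0]]]'
python3 - <<'E'
from h import *
im,d,p=snap('wrist','w3');np.save('w3',cloud(d,p));np.save('w3p',p,allow_pickle=True)
s=r.read_state();print(s['time'],s['position'],s['eef_rot'])
E
```

```text
time: 8.25
position: [411.5, 304.4, 309.8]
eef_rot: [3.141, -0.004, 0.57]
force: [-0.7, -0.2, 0.1]
opening: 0.3
8.3 [411.7140557  303.87418072 309.80100451] [ 3.1408898  -0.0036918   0.56887025]
```

View pics/w3.png

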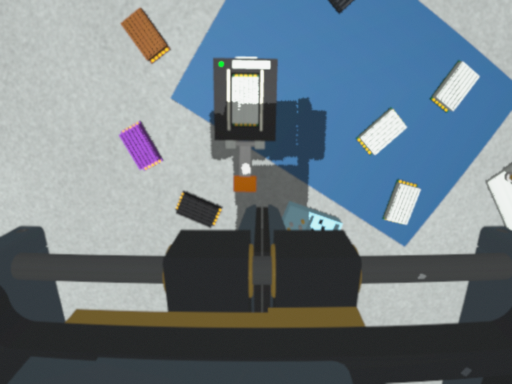

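The wrist view shows the dock at (246,98) holding the silver module, with the orange paddle at (245,184). The mat's modules are at (456,86), (382,132) and (403,202). What could be mistaken for them: brown (146,35), purple (141,146) and black (199,208), all excluded by colour.

```bash
cat >> h.py <<'E'
def atz(px,z,p):
    d,o=rays(px,p); return o+d*((z-o[2])/d[:,2])[:,None]
def modules(im,p,z=20,rmax=225,amin=150,X=None):
    """bright low-saturation + gold-contact blobs -> corners at height z"""
    a=im.astype(int);mx=a.max(2);mn=a.min(2)
    m=((mn>150)).astype(np.uint8);m[rmax:]=0
    m=cv2.morphologyEx(m,cv2.MORPH_CLOSE,np.ones((5,5)))
    n,l,st,ce=cv2.connectedComponentsWithStats(m);out=[]
    for i in range(1,n):
        if st[i,4]<amin: continue
        v,u=np.where(l==i);P=atz(np.c_[u,v],z,p)[:,:2]
        (c,wh,an)=cv2.minAreaRect(P.astype(np.float32))
        if wh[0]<wh[1]: wh=wh[::-1];an+=90
        print(ce[i].round(),st[i,4],'c',np.round(c,1),'size',np.round(wh,1),'long axis deg',round((an+90)%180-90,1),None if X is None else np.median(X[l==i],0).round(1))
E
python3 - <<'E'
from h import *
im=cv2.imread('pics/w3.png')[:,:,::-1];p=np.load('w3p.npy',allow_pickle=True).item();X=np.load('w3.npy')
modules(im,p,20,X=X);print('at 45');modules(im,p,45,X=X)
a=im.astype(int);m=(a[...,0]-a[...,2]>100)&(a[...,1]<140)&(abs(np.arange(512)-245)<20)&(abs(np.arange(384)-184)<20)[:,None]
v,u=np.where(m);print('pad',u.mean(),v.mean(),atz([[u.mean(),v.mean()]],47,p),np.median(X[m],0),cv2.minAreaRect(atz(np.c_[u,v],47,p)[:,:2].astype(np.float32)))
print('pocket?',atz([[246,99]],45,p), X[99,246])
corners=atz([[215,59],[278,59],[276,139],[215,139]],46,p);print(corners.round(1),corners.mean(0))
E
```

```text
[101. 115.] 43597 c [326.4 541.3] size [407.5 346.1] long axis deg -56.8 [ 3.268e+02  5.520e+02 -5.000e-01]
[481.  26.] 3645 c [753.5 144.4] size [185.3  84.5] long axis deg 90.0 [ 7.47e+02  1.28e+02 -1.00e-01]
[246.  82.] 1528 c [485.8 374.6] size [75.  60.8] long axis deg 31.2 [483.  375.8  44.6]
[457.  86.] 1049 c [653.  115.4] size [63.5 37.7] long axis deg -1.5 [653.8 114.7  18.7]
[383. 132.] 1051 c [537.1 168.3] size [63.7 38.1] long axis deg -14.5 [537.5 168.1  18.5]
[482. 187.] 4929 c [553.1   4. ] size [189.9 153.7] long axis deg 45.1 [ 5.572e+02 -3.460e+01  3.000e-01]
[253. 165.] 205 c [391.6 302. ] size [48.4 17.6] long axis deg -38.6 [388.8 307.1   0.9]
[403. 204.] 855 c [464.7  69.3] size [63.8 38. ] long axis deg 18.2 [465.5  69.   18.8]
[329. 211.] 1144 c [382.9 155.8] size [118.2  50.7] long axis deg -89.8 [3.903e+02 1.605e+02 1.000e-01]
at 45
[101. 115.] 43597 c [334.5 530.7] size [385.3 327.3] long axis deg -56.8 [ 3.268e+02  5.520e+02 -5.000e-01]
[481.  26.] 3645 c [738.4 155.3] size [175.3  79.9] long axis deg 90.0 [ 7.47e+02  1.28e+02 -1.00e-01]
[246.  82.] 1528 
[... 370 characters left out ...]
05 c [396.2 304.4] size [45.7 16.7] long axis deg -38.6 [388.8 307.1   0.9]
[403. 204.] 855 c [465.3  84.4] size [60.3 35.9] long axis deg 18.2 [465.5  69.   18.8]
[329. 211.] 1144 c [388.  166.1] size [111.8  47.9] long axis deg -89.8 [3.903e+02 1.605e+02 1.000e-01]
pad 244.5 183.35987261146497 [[364.38071694 303.67533271  47.        ]] [364.31219403 303.55901565  46.86232389] ((364.1394348144531, 303.6216735839844), (22.62165641784668, 30.710464477539062), 32.317283630371094)
pocket? [[466.31653553 364.74086555  45.        ]] [466.31122383 364.75117669  44.75805819]
[[488.3 427.   46. ]
 [533.2 356.4  46. ]
 [442.8 300.4  46. ]
 [396.6 372.6  46. ]] [465.21171313 364.09981706  46.        ]
```

```bash
python3 -m handwheel '[[1,[-2.5,-0.2,-4],[0,0,-1.4]],[1,[-5.4,-0.4,-9],[0,0,-1.4]],[1,[-5.4,-0.4,-14],[0,0,-1.4]],[1,[-5.4,-0.4,-19],[0,0,-1.4]],[1,[-5.4,-0.4,-23],[0,0,-1.4]],[1,[-5.4,-0.4,-25.5],[0,0,-1.4]],[1,[-5.4,-0.4,-25.5],[0,0,-1.4]]]'
python3 -m handwheel '[[1,[0,0,-0.5],[0,0,0]],[1,[0,0,-0.9],[0,0,0]],[1,[0,0,-1.3],[0,0,0]],[1,[0,0,-1.7],[0,0,0]],[1,[0,0,-2.1],[0,0,0]],[1,[0,0,-2.1],[0,0,0]]]'
```

```text
time: 9.0
position: [356.4, 298.2, 52.1]
eef_rot: [3.14, 0.002, 0.543]
force: [0.3, 0.2, 1.0]
opening: 0.5
time: 9.6
position: [357.8, 300.6, 33.7]
eef_rot: [3.141, -0.004, 0.545]
force: [-0.6, 0.3, 0.2]
opening: 0.5
```

```bash
python3 -m handwheel '[[1,[0,0,-0.3],[0,0,0]],[1,[0,0,-0.6],[0,0,0]],[1,[0,0,-0.8],[0,0,0]]]'; python3 -m handwheel '[[1,[0,0,-0.15],[0,0,0]],[1,[0,0,-0.3],[0,0,0]]]'
```

```text
time: 9.9
position: [358.4, 301.1, 26.1]
eef_rot: [3.141, -0.006, 0.545]
force: [-1.5, -1.7, 17.2]
opening: 0.7
time: 10.1
position: [358.7, 301.3, 24.4]
eef_rot: [3.141, -0.005, 0.545]
force: [-13.8, -12.1, 67.3]
opening: 0.4
```

```bash
python3 -m handwheel '[[1,[0,0,2],[0,0,0]],[-0.2,[0,0,6],[0,0,0]],[-0.2,[0,0,10],[0,0,0]],[-0.2,[2,1,15],[0,0,0]],[-0.2,[4.5,2.5,20],[0,0,0]],[-0.2,[4.5,2.5,22],[0,0,0]],[-0.2,[4.5,2.5,22],[0,0,0]],[-0.2,[4.5,2.5,22],[0,0,0]]]'
python3 - <<'E'
from h import *
im,d,p=snap('wrist','w4');X=cloud(d,p)
s=r.read_state();print(s['time'],s['position'],s['eef_rot'],s['opening'])
k=(abs((X[...,0]-465.8)*.857+(X[...,1]-364.4)*.515)<50)&(abs(-(X[...,0]-465.8)*.515+(X[...,1]-364.4)*.857)<40)
z=X[...,2][k];print(np.histogram(z,[0,10,20,30,40,44,48,52,56,58,60,62,64,70,100]))
m=k&(X[...,2]>55)&(X[...,2]<66);P=X[m];print(P.mean(0),cv2.minAreaRect(P[:,:2].astype(np.float32)))
v,u=np.where(m);print(u.min(),u.max(),v.min(),v.max())
a=im.astype(int);w=m&(a.min(2)>140);v,u=np.where(w);print(cv2.minAreaRect(atz(np.c_[u,v],61,p)[:,:2].astype(np.float32)))
go([[466,364.5,110],[466,364.5,49]],Rdown(.543))
E
```

```text
time: 10.9
position: [402.6, 325.6, 242.8]
eef_rot: [3.141, -0.005, 0.545]
force: [0.3, -0.3, -0.4]
opening: 53.1
10.95 [401.9671916  325.08642395 241.81970783] [ 3.14104168e+00 -2.65873154e-03  5.44597056e-01] 54.38719403917026
(array([   0,    1,    3,  149,   69, 4000,   29,    1,  203,  957,  640,
         33,    0,    0]), array([  0,  10,  20,  30,  40,  44,  48,  52,  56,  58,  60,  62,  64,
        70, 100]))
[463.7383258  365.6485097   59.51519829] ((463.2163391113281, 365.624267578125), (61.563438415527344, 35.61343002319336), 31.67916488647461)
243 275 76 132
((464.1441650390625, 366.21807861328125), (58.528648376464844, 35.364013671875), 31.230939865112305)
10.95 [402.  325.1 241.8] [ 3.141e+00 -3.000e-03  5.450e-01]
  shift cm [  6.4    3.94 -13.18]
  shift cm [  6.4    3.94 -19.28]
  turn [-0.1  0.1 -0.1]
```

View pics/w4.png

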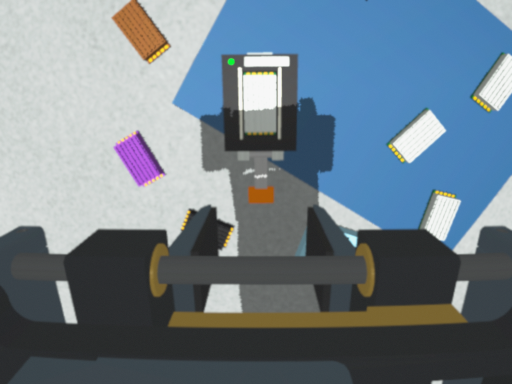

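The module has risen to z≈60 and its silver top is at (260,103) between the dock's white marks. Now I'll grasp it.

```bash
python3 -m handwheel '[[-0.2,[3,2,-4],[0,0,0]],[-0.2,[6.3,4,-9],[0,0,0]],[-0.2,[6.3,4,-13],[0,0,0]],[-0.2,[6.3,4,-16],[0,0,0]],[-0.2,[6.3,4,-18],[0,0,0]],[-0.2,[6.3,4,-19.2],[0,0,0]],[-0.2,[6.3,4,-19.2],[0,0,0]]]' 30
python3 -m handwheel '[[1,[0,0,0],[0,0,0]],[1,[0,0,0],[0,0,0]],[1,[0,0,0],[0,0,0]],[1,[0,0,0],[0,0,0]]]' 30
```

```text
time: 11.65
position: [464.3, 364.6, 48.7]
eef_rot: [3.141, -0.0, 0.545]
force: [-0.5, 0.3, 2.0]
opening: 54.7
time: 12.05
position: [466.0, 365.8, 51.6]
eef_rot: [3.141, -0.005, 0.545]
force: [-0.3, 0.7, 4.5]
opening: 35.6
```

```bash
python3 -m handwheel '[[1,[0,0,2],[0,0,0]],[1,[0,0,5],[0,0,0]],[1,[0,0,10],[0,0,0]],[1,[0,0,14],[0,0,0]],[1,[0,0,15],[0,0,0]],[1,[0,0,15],[0,0,0]]]'
python3 - <<'E'
from h import *
print(r.read_state()['opening'])
im,d,p=snap('wrist','w5')
go([dk([0,-108,60]),dk([0,-108,12]),dk([0,36,60])],Rdeck())
E
```

```text
time: 12.65
position: [466.2, 365.9, 202.5]
eef_rot: [3.141, -0.007, 0.544]
force: [-0.4, -0.2, -2.6]
opening: 35.8
35.77621483835098
12.7 [465.4 365.3 200.6] [ 3.141 -0.004  0.545]
  shift cm [  6.64 -66.62  -6.76]
  shift cm [  7.78 -67.1  -11.4 ]
  shift cm [ 12.24 -53.35  -6.76]
  turn [  1.1 -15.3 -53.8]
```

View pics/w5.png

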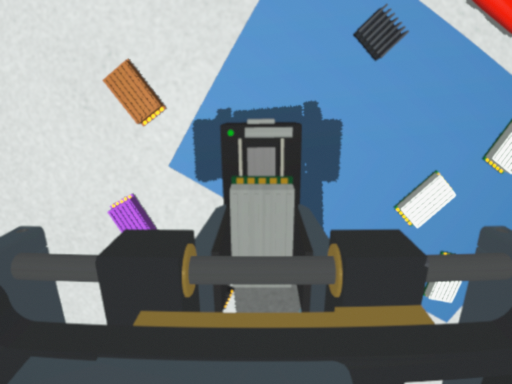

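```bash
python3 - <<'E'
from h import *
p=r.camera_params('wrist');s=r.read_state();R=Rot.from_euler('xyz',s['eef_rot']).as_matrix()
for px,z in(((262,177),-8),((262,177),-2),((262,185),9),((232,185),9),((293,185),9),((262,178),9)):
    P=atz([px],s['position'][2]+z,p)[0];print(px,z,(R.T@(P-s['position'])).round(1))
E
```

```text
(262, 177) -8 [32.5 -0.   8.1]
(262, 177) -2 [34.  -0.1  2.1]
(262, 185) 9 [32.3 -0.1 -8.9]
(232, 185) 9 [ 32.3 -16.4  -8.9]
(293, 185) 9 [32.3 16.8 -8.9]
(262, 178) 9 [36.2 -0.1 -8.9]
```

```bash
python3 -m handwheel '[[1,[1,-3,2],[0,0,0]],[1,[2,-8,3],[0,-1,-4]],[1,[3,-13,3],[0,-3,-10]],[1,[3.5,-18,3],[0,-5,-18]],[1,[4,-23,3],[0.5,-7,-25]],[1,[4.5,-28,3],[1,-9,-32]],[1,[5,-33,3],[1,-11,-39]],[1,[5.5,-38,3],[1,-13,-46]],[1,[6,-43,3],[1,-15.3,-53.8]],[1,[6.2,-48,3],[1,-15.3,-53.8]],[1,[6.4,-53,2],[1,-15.3,-53.8]],[1,[6.6,-58,1],[1,-15.3,-53.8]]]'
python3 -m handwheel '[[1,[0,-4,-1],[0,0,0]],[1,[0,-8,-3],[0,0,0]],[1,[0,-8.6,-6],[0,0,0]],[1,[0,-8.6,-6],[0,0,0]]]'
python3 - <<'E'
from h import *
print(r.read_state()['opening'])
go([dk([1,-108,60]),dk([1,-108,30]),dk([1,-108,14]),dk([1,-108,9])],Rdeck())
E
```

```text
time: 13.9
position: [530.1, -210.0, 209.9]
eef_rot: [3.139, -0.259, -0.4]
force: [1.7, 0.2, -1.7]
opening: 35.5
time: 14.3
position: [528.0, -293.8, 146.3]
eef_rot: [3.141, -0.253, -0.402]
force: [-0.8, -0.4, -1.7]
opening: 35.6
35.55545589644552
14.3 [ 528.  -293.8  146.3] [ 3.141 -0.253 -0.402]
  shift cm [ 0.47 -0.75 -1.3 ]
  shift cm [ 1.18 -1.05 -4.2 ]
  shift cm [ 1.57 -1.21 -5.75]
  shift cm [ 1.68 -1.26 -6.23]
  turn [-0.2 -0.5  0.2]
```

```bash
python3 -m handwheel '[[1,[0,0,0],[0,0,0]],[1,[0,0,0],[0,0,0]],[1,[0,0,0],[0,0,0]]]' >/dev/null
python3 - <<'E'
from h import *
go([dk([1,-108,30]),dk([1,-108,14]),dk([1,-108,9])],Rdeck())
E
```

```text
14.6 [ 532.  -293.7  153.1] [ 3.139 -0.263 -0.398]
  shift cm [ 0.79 -1.05 -4.89]
  shift cm [ 1.17 -1.21 -6.44]
  shift cm [ 1.29 -1.26 -6.92]
  turn [ 0.2 -0.  -0. ]
```

```bash
python3 -m handwheel '[[1,[0.4,-0.8,-2],[0,0,0]],[1,[0.8,-1.05,-4.5],[0,0,0]],[1,[0.95,-1.1,-5.3],[0,0,0]],[1,[1.15,-1.2,-6.1],[0,0,0]],[1,[1.15,-1.2,-6.1],[0,0,0]],[1,[1.15,-1.2,-6.1],[0,0,0]]]'
python3 - <<'E'
from h import *
go([dk([1,-108,14]),dk([1,-108,9])],Rdeck())
R,t=deckT(Q);print(R.T@(r.read_state()['position']-t),r.read_state()['force'])
E
```

```text
time: 15.2
position: [543.1, -306.3, 91.7]
eef_rot: [3.139, -0.262, -0.399]
force: [0.0, -0.2, -0.4]
opening: 35.7
15.2 [ 543.1 -306.3   91.7] [ 3.139 -0.262 -0.399]
  shift cm [ 0.05  0.04 -0.29]
  shift cm [ 0.17 -0.01 -0.78]
  turn [ 0.1 -0.   0. ]
[   1.46847696 -108.61183511   16.92561085] [ 0.00358803 -0.21537158 -0.38858614]
```

```bash
python3 -m handwheel '[[1,[0.05,0.05,-0.3],[0,0,0]],[1,[0.1,0.05,-0.5],[0,0,0]],[1,[0.15,0.05,-0.65],[0,0,0]],[1,[0.15,0.05,-0.65],[0,0,0]]]'
python3 - <<'E'
from h import *
R,t=deckT(Q);print(R.T@(r.read_state()['position']-t),r.read_state()['force'])
E
```

```text
time: 15.6
position: [544.3, -305.7, 84.3]
eef_rot: [3.139, -0.261, -0.4]
force: [-0.2, 0.4, -2.0]
opening: 35.5
[   0.37077821 -107.65417727    9.56574199] [-0.21716961  0.43458368 -1.95493223]
```

```bash
python3 -m handwheel '[[1,[0.03,0,-0.1],[0,0,0]],[1,[0.06,0,-0.2],[0,0,0]],[1,[0.06,0,-0.2],[0,0,0]]]'
python3 - <<'E'
from h import *
R,t=deckT(Q);print(R.T@(r.read_state()['position']-t),r.read_state()['force'])
E
```

```text
time: 15.9
position: [544.7, -305.9, 83.4]
eef_rot: [3.139, -0.261, -0.399]
force: [-13.2, 4.2, 21.0]
opening: 35.7
[   0.59028186 -107.6141467     8.56220021] [-13.19492767   4.23960199  20.99270498]
```

```bash
python3 -m handwheel '[[0.5,[0,0,0],[0,0,0]],[0,[0,0,0],[0,0,0]],[0,[0,0,0],[0,0,0]],[0,[0,0,0],[0,0,0]],[0,[-0.5,0.2,2],[0,0,0]],[0,[-1.2,0.5,5],[0,0,0]],[0,[-2.4,1,10],[0,0,0]],[0,[-5,5,14],[0,0,0]],[-0.2,[-9,9,18],[0,0,0]],[-0.2,[-9,9,18],[0,0,0]],[-0.2,[-9,9,18],[0,0,0]],[-0.2,[-9,9,18],[0,0,0]]]'
python3 - <<'E'
from h import *
im,d,p=snap('wrist','w6');np.save('w6',cloud(d,p));np.save('w6p',p)
cv2.imwrite('pics/w6c.png',cv2.resize(im[:220,:,::-1],None,fx=1.5,fy=1.5))
go([[537-60,168-0,250]],Rdown(-.2))
E
```

```text
time: 17.1
position: [455.2, -215.9, 262.9]
eef_rot: [3.139, -0.263, -0.399]
force: [1.3, 0.0, 0.3]
opening: 54.9
17.15 [ 455.2 -216.1  262.2] [ 3.139 -0.261 -0.399]
  shift cm [ 2.18 38.41 -1.22]
  turn [ 4.6 14.3 11.4]
```

View pics/w6c.png

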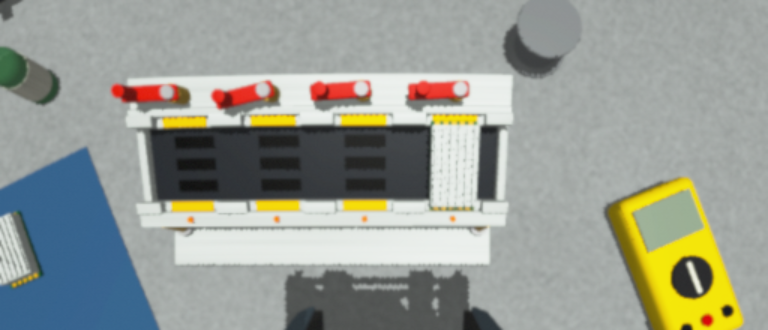

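The view shows the module flat on bay 4's ledges at (454,163) in the crop. Turnbuttons 1, 3 and 4 are open, and 2 is at about 0.2, which is clear. Next is the nearest mat module.

```bash
python3 -m handwheel '[[-0.2,[0,5,0],[0,0,0]],[-0.2,[0,10,0],[1,4,2]],[-0.2,[0,15,0],[2,8,4]],[-0.2,[0,20,0],[4.6,14.3,8.4]],[-0.2,[0.5,25,-1],[4.6,14.3,8.4]],[-0.2,[1,30,-2],[4.6,14.3,8.4]],[-0.2,[1,35,-3],[4.6,14.3,8.4]],[-0.2,[1.4,40.2,-4],[4.6,14.3,8.4]],[-0.2,[1.4,40.2,-4],[4.6,14.3,8.4]],[-0.2,[1.4,40.2,-4],[4.6,14.3,8.4]],[-0.2,[1.4,40.2,-4],[4.6,14.3,8.4]]]'
cat >> h.py <<'E'
def look(name):
    im,d,p=snap('wrist',name);X=cloud(d,p);a=im.astype(int)
    k=(X[...,2]>12)&(X[...,2]<26)&(X[...,0]>420)&(a.min(2)>120)
    g=(X[...,2]>3)&(X[...,2]<26)&(a[...,0]-a[...,2]>60)&(a[...,1]-a[...,2]>35)
    m=(k|(g&(cv2.dilate(k.astype(np.uint8),np.ones((9,9)))>0))).astype(np.uint8);m=cv2.morphologyEx(m,cv2.MORPH_OPEN,np.ones((2,2)))
    n,l,st,ce=cv2.connectedComponentsWithStats(m)
    for i in range(1,n):
        if st[i,4]<300: continue
        v,u=np.where(l==i);P=atz(np.c_[u,v],20,p)[:,:2];c,wh,an=cv2.minAreaRect(P.astype(np.float32))
        if wh[0]<wh[1]: wh=wh[::-1];an+=90
        print(ce[i].round(),st[i,4],'c',np.round(c,1),'size',np.round(wh,1),'deg',round((an+90)%180-90,1),'z',np.median(X[...,2][l==i]).round(1))
    return im,X,p
E
python3 - <<'E'
from h import *
look('w7');go([])
E
```

```text
time: 18.25
position: [469.1, 185.4, 221.6]
eef_rot: [3.134, 0.002, -0.252]
force: [-0.2, -0.6, 0.0]
opening: 54.7
[286.  11.] 754 c [627.1 116.5] size [38.7 27.1] deg 76.1 z 18.0
[262. 104.] 1715 c [536.7 166.6] size [65.6 35.1] deg -13.8 z 18.3
[354. 142.] 1597 c [466.3  68.9] size [68.9 36.3] deg 18.4 z 18.4
18.3 [469.1 185.1 222. ] [ 3.135e+00  1.000e-03 -2.530e-01]
```

```bash
python3 -m handwheel '[[-0.2,[2,-0.6,-4],[0,0,0.7]],[-0.2,[4.5,-1.2,-9],[0,0,0.7]],[-0.2,[6.6,-1.8,-13],[0,0,0.7]],[-0.2,[6.6,-1.8,-17],[0,0,0.7]],[-0.2,[6.6,-1.8,-19.5],[0,0,0.7]],[-0.2,[6.6,-1.8,-21.4],[0,0,0.7]],[-0.2,[6.6,-1.8,-21.4],[0,0,0.7]],[-0.2,[6.6,-1.8,-21.4],[0,0,0.7]]]' 30
python3 -m handwheel '[[1,[0,0,0],[0,0,0]],[1,[0,0,0],[0,0,0]],[1,[0,0,0],[0,0,0]],[1,[0,0,0],[0,0,0]]]' 30
```

```text
time: 19.1
position: [535.3, 167.3, 9.0]
eef_rot: [3.135, 0.001, -0.241]
force: [1.0, -0.1, 0.5]
opening: 54.9
time: 19.5
position: [535.5, 168.3, 9.5]
eef_rot: [3.136, -0.001, -0.239]
force: [-2.2, -3.8, 11.0]
opening: 35.4
```

```bash
python3 -m handwheel '[[1,[0,0,3],[0,0,0]],[1,[0,0,7],[0,0,0]],[1,[0,0,12],[0,0,0]],[1,[0,0,17],[0,0,0]],[1,[0,0,20],[0,0,0]],[1,[0,0,20],[0,0,0]]]'
python3 - <<'E'
from h import *
im,d,p=snap('wrist','w8');s=r.read_state();print(s['opening'])
R=Rot.from_euler('xyz',s['eef_rot']).as_matrix();X=(cloud(d,p)-s['position'])@R
a=im.astype(int);k=(abs(X[...,1])<14)&(abs(X[...,2])<14)&(X[...,0]>0)&(X[...,0]<60);print(k.sum(),X[k].max(0).round(1),X[k].min(0).round(1),np.percentile(X[k][:,0],[2,50,98]))
go([dk([0,-36,60]),dk([0,-36,10])],Rdeck())
E
```

```text
time: 20.1
position: [537.0, 168.9, 213.4]
eef_rot: [3.139, -0.006, -0.239]
force: [1.0, -0.0, -2.1]
opening: 35.8
35.75352426078062
3508 [38.3 14.   4.3] [  0. -14. -14.] [ 0.90588002 21.78199255 37.95301667]
20.15 [535.8 168.5 210.7] [ 3.137e+00 -3.000e-03 -2.390e-01]
  shift cm [  2.4  -40.31  -7.77]
  shift cm [  3.59 -40.81 -12.6 ]
  turn [ -4.4 -14.2  -9.1]
```

```bash
python3 -m handwheel '[[1,[0,-4,1],[0,0,0]],[1,[0.5,-9,2],[-1,-4,-2]],[1,[1,-14,2],[-2,-8,-4]],[1,[1.5,-19,2],[-3,-12,-7]],[1,[2,-24,2],[-4.4,-14.2,-9.1]],[1,[2,-29,2],[-4.4,-14.2,-9.1]],[1,[2,-34,1],[-4.4,-14.2,-9.1]],[1,[2.2,-38,-1],[-4.4,-14.2,-9.1]],[1,[2.2,-40.2,-4],[-4.4,-14.2,-9.1]],[1,[2.2,-40.2,-6],[-4.4,-14.2,-9.1]],[1,[2.2,-40.2,-6],[-4.4,-14.2,-9.1]],[1,[2.2,-40.2,-6],[-4.4,-14.2,-9.1]]]'
python3 - <<'E'
from h import *
print(r.read_state()['opening'])
go([dk([-2,-36,30]),dk([-2,-36,14]),dk([-2,-36,8])],Rdeck())
E
```

```text
time: 21.35
position: [556.3, -233.2, 147.6]
eef_rot: [3.141, -0.256, -0.4]
force: [0.5, -0.6, -1.0]
opening: 35.3
35.31210895729932
21.35 [ 556.3 -233.2  147.6] [ 3.141 -0.256 -0.4  ]
  shift cm [ 0.89 -0.35 -4.41]
  shift cm [ 1.27 -0.52 -5.96]
  shift cm [ 1.41 -0.58 -6.53]
  turn [-0.1 -0.3  0. ]
```

```bash
python3 -m handwheel '[[1,[0.5,-0.2,-2.2],[0,0,0]],[1,[0.9,-0.35,-4.4],[0,0,0]],[1,[1.1,-0.45,-5.2],[0,0,0]],[1,[1.2,-0.5,-5.7],[0,0,0]],[1,[1.2,-0.5,-5.7],[0,0,0]],[1,[1.2,-0.5,-5.7],[0,0,0]]]'
python3 - <<'E'
from h import *
go([dk([-2,-36,8])],Rdeck())
R,t=deckT(Q);print(R.T@(r.read_state()['position']-t),r.read_state()['force'])
E
```

```text
time: 21.95
position: [569.3, -238.9, 92.5]
eef_rot: [3.14, -0.26, -0.4]
force: [-0.4, 1.2, -0.9]
opening: 36.0
21.95 [ 569.3 -238.9   92.5] [ 3.14 -0.26 -0.4 ]
  shift cm [ 0.11 -0.01 -1.02]
  turn [ 0.  -0.1  0. ]
[ -0.35167844 -36.28062037  18.16427185] [-0.44903994  1.23260092 -0.9296728 ]
```

```bash
python3 -m handwheel '[[1,[0.05,0,-0.4],[0,0,0]],[1,[0.1,0,-0.7],[0,0,0]],[1,[0.1,0,-0.9],[0,0,0]],[1,[0.1,0,-0.9],[0,0,0]]]'
python3 - <<'E'
from h import *
R,t=deckT(Q);print(R.T@(r.read_state()['position']-t),r.read_state()['force'])
E
```

```text
time: 22.35
position: [569.7, -238.7, 82.1]
eef_rot: [3.14, -0.258, -0.4]
force: [0.8, -0.6, -1.8]
opening: 35.7
[ -2.78564236 -36.01484937   8.09049625] [ 0.79658471 -0.64435855 -1.82000686]
```

```bash
python3 -m handwheel '[[1,[0.05,0,-0.1],[0,0,0]],[1,[0.08,0,-0.18],[0,0,0]],[1,[0.08,0,-0.18],[0,0,0]]]'
python3 - <<'E'
from h import *
R,t=deckT(Q);print(R.T@(r.read_state()['position']-t),R.T@r.read_state()['force'])
E
```

```text
time: 22.65
position: [570.3, -238.8, 81.5]
eef_rot: [3.14, -0.258, -0.4]
force: [-14.2, 3.6, 22.0]
opening: 35.8
[ -2.32731734 -35.83054342   7.33282765] [-8.286904   -2.16023838 25.03197906]
```

```bash
python3 -m handwheel '[[0.5,[0,0,0],[0,0,0]],[0,[0,0,0],[0,0,0]],[0,[0,0,0],[0,0,0]],[0,[0,0,0],[0,0,0]],[0,[-0.5,0.2,2],[0,0,0]],[0,[-1.2,0.5,5],[0,0,0]],[0,[-2.4,1,10],[0,0,0]],[-0.2,[-5,4,14],[0,0,0]],[-0.2,[-8,8,15],[0,0,0]],[-0.2,[-9,12,15],[0,0,0]],[-0.2,[-9,12,15],[0,0,0]]]'
python3 - <<'E'
from h import *
go([[432,80,225]],Rdown(.32))
E
```

```text
time: 23.75
position: [479.1, -115.5, 231.1]
eef_rot: [3.141, -0.259, -0.397]
force: [1.3, -1.2, -0.9]
opening: 54.6
23.75 [ 479.1 -115.5  231.1] [ 3.141 -0.259 -0.397]
  shift cm [-4.71 19.55 -0.61]
  turn [ 0.6 15.2 40.9]
```

```bash
python3 -m handwheel '[[-0.2,[-1,4,0],[0,3,8]],[-0.2,[-2,8,0],[0,6,16]],[-0.2,[-3,12,0],[0,9,24]],[-0.2,[-4,16,0],[0.5,12,32]],[-0.2,[-4.7,19.5,-0.5],[0.6,15.2,40.9]],[-0.2,[-4.7,19.5,-0.5],[0.6,15.2,40.9]],[-0.2,[-4.7,19.5,-0.5],[0.6,15.2,40.9]],[-0.2,[-4.7,19.5,-0.5],[0.6,15.2,40.9]]]'
python3 - <<'E'
from h import *
look('w9');go([])
E
```

```text
time: 24.55
position: [433.9, 75.6, 225.5]
eef_rot: [3.14, 0.001, 0.316]
force: [0.2, -0.9, -0.7]
opening: 54.7
[276. 141.] 1279 c [464.9  66.8] size [57.4 32.4] deg 18.2 z 18.4
24.6 [433.9  75.4 225.6] [3.14e+00 1.00e-03 3.16e-01]
```

```bash
python3 -m handwheel '[[-0.2,[1,-0.2,-4],[0,0,0]],[-0.2,[2,-0.5,-9],[0,0,0]],[-0.2,[3.2,-0.7,-13],[0,0,0]],[-0.2,[3.2,-0.7,-17],[0,0,0]],[-0.2,[3.2,-0.7,-20],[0,0,0]],[-0.2,[3.2,-0.7,-21.7],[0,0,0]],[-0.2,[3.2,-0.7,-21.7],[0,0,0]],[-0.2,[3.2,-0.7,-21.7],[0,0,0]]]' 30
python3 -m handwheel '[[1,[0,0,0],[0,0,0]],[1,[0,0,0],[0,0,0]],[1,[0,0,0],[0,0,0]],[1,[0,0,0],[0,0,0]]]' 30
python3 -m handwheel '[[1,[0,0,3],[0,0,0]],[1,[0,0,7],[0,0,0]],[1,[0,0,12],[0,0,0]],[1,[0,0,17],[0,0,0]],[1,[0,0,20],[0,0,0]],[1,[0,0,20],[0,0,0]],[1,[0,0,20],[0,0,0]]]'
cat >> h.py <<'E'
def held():
    im,d,p=snap('wrist');s=r.read_state();R=Rot.from_euler('xyz',s['eef_rot']).as_matrix();X=(cloud(d,p)-s['position'])@R
    k=(abs(X[...,1])<14)&(abs(X[...,2])<14)&(X[...,0]>0)&(X[...,0]<60);print('held front',k.sum(),np.percentile(X[k][:,0],[50,98]).round(1),'top z',np.percentile(X[k][:,2],[5,50]).round(1),s['opening'])
E
python3 - <<'E'
from h import *
held()
go([dk([0,36,60]),dk([0,36,10])],Rdeck())
E
```

```text
time: 25.4
position: [466.0, 68.6, 9.1]
eef_rot: [3.14, 0.001, 0.317]
force: [0.5, -0.1, -0.6]
opening: 54.5
time: 25.8
position: [466.4, 69.2, 9.6]
eef_rot: [3.14, 0.0, 0.318]
force: [-2.3, -2.6, 10.9]
opening: 35.9
time: 26.5
position: [465.7, 69.3, 209.1]
eef_rot: [3.14, -0.0, 0.318]
force: [-1.0, 0.0, -2.0]
opening: 35.7
held front 3181 [19.7 33.9] top z [-11.6  -9.2] 35.8921346355641
26.55 [465.1  69.2 208.1] [3.14e+00 2.00e-03 3.18e-01]
  shift cm [ 12.26 -23.74  -7.51]
  shift cm [ 13.46 -24.24 -12.34]
  turn [ -0.5 -15.4 -40.9]
```

```bash
python3 -m handwheel '[[1,[2,-4,1],[0,-3,-8]],[1,[4,-8,2],[0,-6,-16]],[1,[6,-12,2],[0,-9,-24]],[1,[8,-16,2],[-0.3,-12,-32]],[1,[10,-20,2],[-0.5,-15.4,-40.9]],[1,[12,-23.7,0],[-0.5,-15.4,-40.9]],[1,[12,-23.7,-3],[-0.5,-15.4,-40.9]],[1,[12,-23.7,-6],[-0.5,-15.4,-40.9]],[1,[12,-23.7,-6],[-0.5,-15.4,-40.9]],[1,[12,-23.7,-6],[-0.5,-15.4,-40.9]]]'
python3 - <<'E'
from h import *
print(r.read_state()['opening'])
go([dk([.5,36,30]),dk([.5,36,14]),dk([.5,36,8])],Rdeck())
E
```

```text
time: 27.55
position: [585.0, -167.5, 147.6]
eef_rot: [-3.141, -0.259, -0.4]
force: [0.1, 0.8, -0.5]
opening: 35.7
35.67324737393965
27.55 [ 585.  -167.5  147.6] [-3.141 -0.259 -0.4  ]
  shift cm [ 1.04 -0.39 -4.35]
  shift cm [ 1.42 -0.55 -5.9 ]
  shift cm [ 1.56 -0.61 -6.48]
  turn [-0.1 -0.1  0. ]
```

```bash
python3 -m handwheel '[[1,[0.5,-0.2,-2.2],[0,0,0]],[1,[1,-0.4,-4.3],[0,0,0]],[1,[1.2,-0.45,-5.2],[0,0,0]],[1,[1.4,-0.5,-5.8],[0,0,0]],[1,[1.4,-0.5,-5.8],[0,0,0]],[1,[1.4,-0.5,-5.8],[0,0,0]]]'
python3 - <<'E'
from h import *
go([dk([.5,36,8])],Rdeck())
R,t=deckT(Q);print(R.T@(r.read_state()['position']-t),r.read_state()['force'])
E
```

```text
time: 28.15
position: [600.1, -172.8, 91.6]
eef_rot: [-3.141, -0.263, -0.4]
force: [-0.7, -0.4, -1.0]
opening: 36.0
28.15 [ 600.1 -172.8   91.6] [-3.141 -0.263 -0.4  ]
  shift cm [ 0.05 -0.08 -0.87]
  turn [-0.   0.1  0. ]
[ 1.9990779  36.50273955 16.62220502] [-0.69154513 -0.4453929  -1.00041812]
```

```bash
python3 -m handwheel '[[1,[0,-0.05,-0.4],[0,0,0]],[1,[0.05,-0.05,-0.6],[0,0,0]],[1,[0.05,-0.05,-0.85],[0,0,0]],[1,[0.05,-0.05,-0.85],[0,0,0]]]'
python3 -m handwheel '[[1,[0,0,-0.1],[0,0,0]],[1,[0.03,0,-0.15],[0,0,0]]]'
python3 - <<'E'
from h import *
R,t=deckT(Q);print(R.T@(r.read_state()['position']-t),R.T@r.read_state()['force'])
E
```

```text
time: 28.55
position: [600.4, -173.4, 82.3]
eef_rot: [-3.141, -0.262, -0.4]
force: [-1.3, 0.4, 1.5]
opening: 35.9
time: 28.75
position: [600.5, -173.4, 82.1]
eef_rot: [-3.141, -0.262, -0.4]
force: [-22.4, 6.3, 40.7]
opening: 35.7
[ 0.14028347 36.17455197  7.30865614] [-11.71806317  -2.93100253  45.31273273]
```

```bash
python3 -m handwheel '[[0.5,[0,0,0],[0,0,0]],[0,[0,0,0],[0,0,0]],[0,[0,0,0],[0,0,0]],[0,[0,0,0],[0,0,0]],[0,[-0.5,0.2,2],[0,0,0]],[0,[-1.2,0.5,5],[0,0,0]],[0,[-2.4,1,10],[0,0,0]],[-0.2,[-4,4,14],[0,0,0]],[-0.2,[-4,8,15],[0,0,0]],[-0.2,[-4,12,15],[0,0,0]],[-0.2,[-4,12,15],[0,0,0]]]'
python3 - <<'E'
from h import *
go([[583,117,222]],Rdown(-.026))
E
```

```text
time: 29.85
position: [560.5, -50.1, 231.3]
eef_rot: [-3.14, -0.263, -0.397]
force: [-0.1, -0.1, -0.4]
opening: 55.0
29.85 [560.5 -50.1 231.3] [-3.14  -0.263 -0.397]
  shift cm [ 2.25 16.71 -0.93]
  turn [ 3.1 14.8 21.1]
```

```bash
python3 -m handwheel '[[-0.2,[0.5,4,0],[1,5,7]],[-0.2,[1,8,0],[2,10,14]],[-0.2,[1.5,12,0],[3.1,14.8,21.1]],[-0.2,[2.2,16.7,-0.9],[3.1,14.8,21.1]],[-0.2,[2.2,16.7,-0.9],[3.1,14.8,21.1]],[-0.2,[2.2,16.7,-0.9],[3.1,14.8,21.1]],[-0.2,[2.2,16.7,-0.9],[3.1,14.8,21.1]]]'
python3 - <<'E'
from h import *
look('w10');go([])
E
```

```text
time: 30.55
position: [582.3, 112.7, 221.4]
eef_rot: [3.14, 0.001, -0.03]
force: [-0.2, 0.1, -0.2]
opening: 54.5
[66. 19.] 396 c [759.6 332.2] size [88.2  6.7] deg -89.5 z 14.5
[259. 103.] 1629 c [654.2 113.7] size [62.9 35. ] deg -1.2 z 18.4
30.6 [582.4 112.6 221.7] [ 3.14e+00  1.00e-03 -3.10e-02]
```

View pics/w10.png

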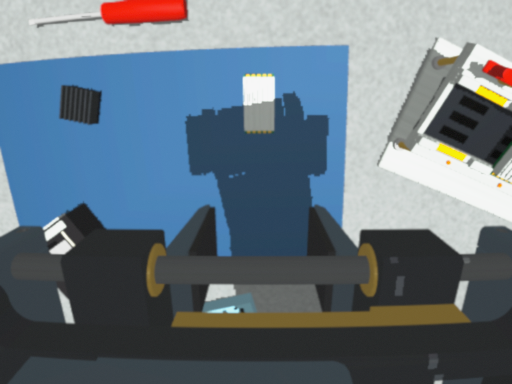

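The third mat module is at (259,103), with gold contacts at both ends (rows 73 and 133) and nothing close to it.

```bash
python3 -m handwheel '[[-0.2,[2,0,-4],[0,0,0.5]],[-0.2,[4.5,0,-9],[0,0,0.5]],[-0.2,[7,0.1,-13],[0,0,0.5]],[-0.2,[7,0.1,-17],[0,0,0.5]],[-0.2,[7,0.1,-19.5],[0,0,0.5]],[-0.2,[7,0.1,-21.3],[0,0,0.5]],[-0.2,[7,0.1,-21.3],[0,0,0.5]],[-0.2,[7,0.1,-21.3],[0,0,0.5]]]' 30
python3 -m handwheel '[[1,[0,0,0],[0,0,0]],[1,[0,0,0],[0,0,0]],[1,[0,0,0],[0,0,0]],[1,[0,0,0],[0,0,0]]]' 30
python3 -m handwheel '[[1,[0,0,3],[0,0,0]],[1,[0,0,7],[0,0,0]],[1,[0,0,12],[0,0,0]],[1,[0,0,17],[0,0,0]],[1,[0,0,20],[0,0,0]],[1,[0,0,20],[0,0,0]],[1,[0,0,20],[0,0,0]]]'
python3 - <<'E'
from h import *
held()
go([dk([0,108,60]),dk([0,108,10])],Rdeck())
E
```

```text
time: 31.4
position: [653.1, 114.3, 9.7]
eef_rot: [3.14, -0.0, -0.021]
force: [0.8, 0.5, -0.2]
opening: 54.9
time: 31.8
position: [653.2, 114.8, 9.9]
eef_rot: [3.14, -0.001, -0.021]
force: [-2.3, -1.4, 9.7]
opening: 35.7
time: 32.5
position: [652.3, 114.7, 208.9]
eef_rot: [3.14, -0.0, -0.021]
force: [-0.6, -0.3, -2.7]
opening: 35.8
held front 3423 [21.2 36.7] top z [-11.6  -9.2] 35.75222893657505
32.55 [651.7 114.6 207.6] [ 3.14e+00  2.00e-03 -2.10e-02]
  shift cm [ -3.6  -21.65  -7.47]
  shift cm [ -2.4  -22.15 -12.3 ]
  turn [ -3.1 -14.9 -21.5]
```

```bash
python3 -m handwheel '[[1,[-1,-4,1],[0,-4,-6]],[1,[-1.5,-8,2],[-1,-8,-12]],[1,[-2,-12,2],[-2,-12,-17]],[1,[-3,-16,2],[-3.1,-14.9,-21.5]],[1,[-3.5,-20,2],[-3.1,-14.9,-21.5]],[1,[-3.8,-21.6,-1],[-3.1,-14.9,-21.5]],[1,[-3.8,-21.6,-4],[-3.1,-14.9,-21.5]],[1,[-3.8,-21.6,-6],[-3.1,-14.9,-21.5]],[1,[-3.8,-21.6,-6],[-3.1,-14.9,-21.5]],[1,[-3.8,-21.6,-6],[-3.1,-14.9,-21.5]]]'
python3 - <<'E'
from h import *
print(r.read_state()['opening'])
go([dk([-1,108,30]),dk([-1,108,14]),dk([-1,108,8])],Rdeck())
E
```

```text
time: 33.55
position: [613.9, -101.1, 147.7]
eef_rot: [3.141, -0.261, -0.398]
force: [0.5, -0.6, -1.2]
opening: 35.7
35.72265731422842
33.55 [ 613.9 -101.1  147.7] [ 3.141 -0.261 -0.398]
  shift cm [ 0.81 -0.34 -4.4 ]
  shift cm [ 1.19 -0.5  -5.95]
  shift cm [ 1.34 -0.56 -6.53]
  turn [ 0.  -0.  -0.1]
```

```bash
python3 -m handwheel '[[1,[0.4,-0.2,-2.2],[0,0,0]],[1,[0.8,-0.35,-4.4],[0,0,0]],[1,[1,-0.4,-5.2],[0,0,0]],[1,[1.2,-0.5,-5.8],[0,0,0]],[1,[1.2,-0.5,-5.8],[0,0,0]],[1,[1.2,-0.5,-5.8],[0,0,0]]]'
python3 - <<'E'
from h import *
go([dk([-1,108,8])],Rdeck())
R,t=deckT(Q);print(R.T@(r.read_state()['position']-t),r.read_state()['force'])
E
```

```text
time: 34.15
position: [627.0, -106.3, 91.6]
eef_rot: [3.141, -0.264, -0.398]
force: [-0.0, -0.3, -1.1]
opening: 35.3
34.15 [ 627.  -106.3   91.6] [ 3.141 -0.264 -0.398]
  shift cm [ 0.03 -0.04 -0.91]
  turn [ 0.1  0.1 -0. ]
[  0.92810097 108.23105928  16.89908349] [-0.03289785 -0.27318639 -1.13944671]
```

```bash
python3 -m handwheel '[[1,[0,-0.05,-0.4],[0,0,0]],[1,[0.03,-0.05,-0.6],[0,0,0]],[1,[0.03,-0.05,-0.85],[0,0,0]],[1,[0.03,-0.05,-0.85],[0,0,0]]]'
python3 -m handwheel '[[1,[0,0,-0.1],[0,0,0]],[1,[0.03,0,-0.15],[0,0,0]]]'
python3 - <<'E'
from h import *
R,t=deckT(Q);print(R.T@(r.read_state()['position']-t),R.T@r.read_state()['force'])
E
```

```text
time: 34.55
position: [626.9, -106.8, 82.3]
eef_rot: [3.141, -0.264, -0.398]
force: [-1.4, -0.4, 1.4]
opening: 35.6
time: 34.75
position: [627.0, -106.8, 82.1]
eef_rot: [3.141, -0.263, -0.398]
force: [-22.9, 4.9, 38.9]
opening: 35.8
[ -1.24149117 107.78222927   7.69725332] [-12.12572253  -4.32522667  43.52818199]
```

```bash
python3 -m handwheel '[[0.5,[0,0,0],[0,0,0]],[0,[0,0,0],[0,0,0]],[0,[0,0,0],[0,0,0]],[0,[0,0,0],[0,0,0]],[0,[-0.5,0.2,2],[0,0,0]],[0,[-1.2,0.5,5],[0,0,0]],[0,[-3,0,9],[0,0,0]],[0.62,[-7,-3,13],[0,0,0]],[0.62,[-11,-6,15],[0,0,0]],[0.62,[-15,-9,15],[0,0,0]],[0.62,[-15,-9,15],[0,0,0]],[0.62,[-15,-9,15],[0,0,0]]]' 10
python3 - <<'E'
from h import *
im,d,p=snap('wrist','w11');np.save('w11p',p);np.save('w11',cloud(d,p));cv2.imwrite('pics/w11c.png',cv2.resize(im[:200,80:400,::-1],None,fx=2.4,fy=2.4,interpolation=cv2.INTER_CUBIC))
go([],Rdeck(-45))
E
```

```text
time: 35.95
position: [475.7, -198.0, 231.1]
eef_rot: [3.141, -0.264, -0.401]
force: [0.8, 0.3, 0.5]
opening: 17.1
36.0 [ 476.7 -197.4  231. ] [ 3.141 -0.264 -0.4  ]
  turn [ 10.8  -4.4 -43.4]
```

View pics/w11c.png

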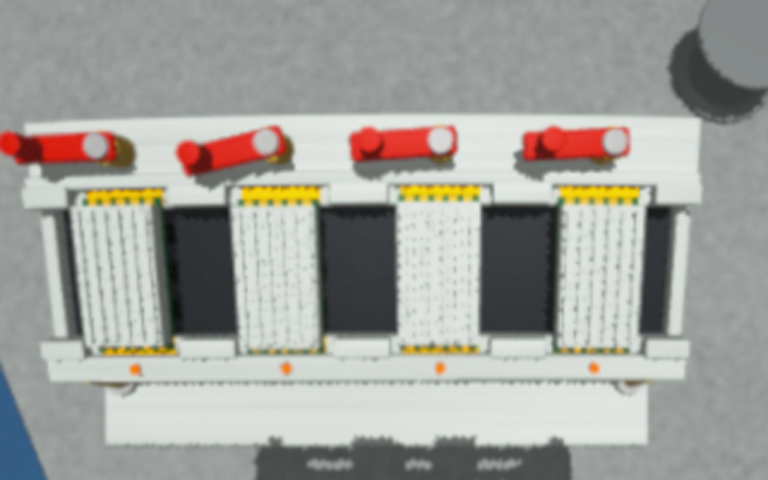

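All four modules lie flat between the fences, and the turnbuttons are open, with posts in the crop at (10,143), (189,155), (369,142) and (552,139). Now to close them.

```bash
python3 - <<'E'
from h import *
p=np.load('w11p.npy',allow_pickle=True).item()
P=todeck(np.array([[10,143],[189,155],[369,142],[552,139]])/2.4+[80,0],45,Q,p)
for i in range(4):
    v=P[i,:2]-[54,108-72*i];print(i+1,np.hypot(*v).round(1),np.arctan2(-v[0],v[1]).round(2))
go([post(1,.05,75),post(1,.05,60)],Rdeck(-45))
b=post(1,.05,60)
for th in(.05,.35,.65,.95,1.25,1.5,1.7,1.75): print(th,((post(1,th,31)-b)/10).round(2))
print('up',(deckT(Q)[0]@[0,0,4]).round(2),'bay step',(deckT(Q)[0]@[0,-7.2,0]).round(2))
E
```

```text
1 26.2 0.02
2 26.9 0.27
3 27.4 0.12
4 28.4 0.08
36.0 [ 476.7 -197.4  231. ] [ 3.141 -0.264 -0.4  ]
  shift cm [19.31 10.31 -6.99]
  shift cm [19.67 10.16 -8.44]
  turn [ 10.8  -4.4 -43.4]
0.05 [ 0.69 -0.29 -2.8 ]
0.35 [-0.1  -0.14 -3.01]
0.65 [-0.91 -0.23 -3.2 ]
0.95 [-1.66 -0.57 -3.35]
1.25 [-2.29 -1.11 -3.45]
1.5 [-2.68 -1.69 -3.49]
1.7 [-2.88 -2.21 -3.48]
1.75 [-2.92 -2.35 -3.48]
up [-0.95  0.4   3.86] bay step [-2.8  -6.63 -0.  ]
```

```bash
python3 -m handwheel '[[0.62,[4,2,0],[1.8,-0.7,-7.2]],[0.62,[8,4,0],[3.6,-1.5,-14.5]],[0.62,[12,6,0],[5.4,-2.2,-21.7]],[0.62,[16,8,-2],[7.2,-2.9,-29]],[0.62,[19.3,10.3,-4],[9,-3.7,-36.2]],[0.62,[19.3,10.3,-6.5],[10.8,-4.4,-43.4]],[0.62,[19.4,10.3,-7],[10.8,-4.4,-43.4]],[0.62,[19.4,10.3,-7],[10.8,-4.4,-43.4]],[0.62,[19.4,10.3,-7],[10.8,-4.4,-43.4]]]'
python3 - <<'E'
from h import *
go([post(1,.03,t) for t in (60,31)]+[post(1,th,31) for th in (.35,.65,.95,1.25,1.5,1.7)]+[post(1,1.7,70)],Rdeck(-45))
E
```

```text
time: 36.9
position: [671.4, -93.9, 161.6]
eef_rot: [-2.955, -0.185, -1.197]
force: [-0.3, 0.2, 0.8]
opening: 17.3
36.9 [671.4 -93.9 161.6] [-2.955 -0.185 -1.197]
  shift cm [ 0.25 -0.21 -1.49]
  shift cm [ 0.95 -0.5  -4.29]
  shift cm [ 0.1  -0.33 -4.51]
  shift cm [-0.71 -0.42 -4.71]
  shift cm [-1.46 -0.76 -4.86]
  shift cm [-2.09 -1.3  -4.95]
  shift cm [-2.48 -1.88 -4.99]
  shift cm [-2.68 -2.4  -4.99]
  shift cm [-3.61 -2.01 -1.22]
  turn [ 0.  -0.  -0.3]
```

```bash
python3 -m handwheel '[[0.62,[0.25,-0.2,-1.5],[0,0,0]],[0.62,[0.95,-0.5,-4.3],[0,0,0]],[0.62,[0.95,-0.5,-4.3],[0,0,0]],[0.72,[0.5,-0.4,-4.4],[0,0,0]],[0.72,[0.1,-0.35,-4.5],[0,0,0]],[0.72,[-0.7,-0.4,-4.7],[0,0,0]],[0.72,[-1.45,-0.75,-4.85],[0,0,0]],[0.72,[-2.1,-1.3,-4.95],[0,0,0]],[0.72,[-2.5,-1.9,-5],[0,0,0]],[0.72,[-2.7,-2.4,-5],[0,0,0]],[0.72,[-2.7,-2.4,-5],[0,0,0]]]'
python3 -m handwheel '[[0.6,[0,0.1,0],[0,0,0]],[0.6,[0,0.1,0],[0,0,0]],[0.6,[-0.5,0.3,2],[0,0,0]],[0.6,[-1,0.5,4.4],[0,0,0]],[0.6,[-1,0.5,5.2],[0,0,0]],[0.6,[-1,0.5,5.2],[0,0,0]]]'
python3 - <<'E'
from h import *
go([post(2,.26,t) for t in (75,60,31)]+[post(2,th,31) for th in (.45,.7,.95,1.25,1.5,1.7)],Rdeck(-45))
E
```

```text
time: 38.0
position: [644.4, -118.6, 111.1]
eef_rot: [-2.954, -0.184, -1.201]
force: [1.3, 0.4, 0.8]
opening: 13.0
time: 38.6
position: [634.8, -113.0, 163.7]
eef_rot: [-2.954, -0.185, -1.2]
force: [0.0, 0.5, -0.1]
opening: 18.5
38.6 [ 634.8 -113.   163.7] [-2.954 -0.185 -1.2  ]
  shift cm [ 0.16 -4.63 -0.42]
  shift cm [ 0.51 -4.78 -1.87]
  shift cm [ 1.2  -5.08 -4.67]
  shift cm [ 0.69 -5.06 -4.8 ]
  shift cm [ 0.02 -5.19 -4.95]
  shift cm [-0.6  -5.48 -5.07]
  shift cm [-1.23 -6.03 -5.17]
  shift cm [-1.62 -6.61 -5.2 ]
  shift cm [-1.82 -7.13 -5.2 ]
  turn [ 0.   0.1 -0.1]
```

```bash
python3 -m handwheel '[[0.62,[0.2,-4.6,0],[0,0,0]],[0.62,[0.5,-4.8,-1.9],[0,0,0]],[0.62,[1.2,-5.1,-4.7],[0,0,0]],[0.62,[1.2,-5.1,-4.7],[0,0,0]],[0.72,[0.7,-5.05,-4.8],[0,0,0]],[0.72,[0,-5.2,-4.95],[0,0,0]],[0.72,[-0.6,-5.5,-5.05],[0,0,0]],[0.72,[-1.2,-6,-5.15],[0,0,0]],[0.72,[-1.6,-6.6,-5.2],[0,0,0]],[0.72,[-1.85,-7.2,-5.2],[0,0,0]],[0.72,[-1.85,-7.25,-5.2],[0,0,0]]]'
python3 -m handwheel '[[0.6,[0,0.1,0],[0,0,0]],[0.6,[0,0.1,0],[0,0,0]],[0.6,[-0.5,0.3,2],[0,0,0]],[0.6,[-1,0.5,4.4],[0,0,0]],[0.6,[-1,0.5,5.2],[0,0,0]],[0.6,[-1,0.5,5.2],[0,0,0]]]'
python3 - <<'E'
from h import *
go([post(3,.12,t) for t in (75,60,31)]+[post(3,th,31) for th in (.4,.7,.95,1.25,1.5,1.75)],Rdeck(-45))
E
```

```text
time: 39.7
position: [616.4, -186.0, 111.5]
eef_rot: [-2.953, -0.185, -1.201]
force: [4.4, 6.7, 0.8]
opening: 12.9
time: 40.3
position: [606.2, -180.7, 163.7]
eef_rot: [-2.954, -0.185, -1.2]
force: [-0.2, -0.2, -0.1]
opening: 18.6
40.3 [ 606.2 -180.7  163.7] [-2.954 -0.185 -1.2  ]
  shift cm [ 0.58 -4.58 -0.32]
  shift cm [ 0.94 -4.73 -1.77]
  shift cm [ 1.63 -5.02 -4.57]
  shift cm [ 0.88 -4.92 -4.76]
  shift cm [ 0.08 -5.06 -4.95]
  shift cm [-0.54 -5.35 -5.07]
  shift cm [-1.17 -5.89 -5.17]
  shift cm [-1.56 -6.47 -5.2 ]
  shift cm [-1.79 -7.13 -5.19]
  turn [ 0.   0.1 -0.1]
```

```bash
python3 -m handwheel '[[0.62,[0.6,-4.6,0],[0,0,0]],[0.62,[0.95,-4.75,-1.8],[0,0,0]],[0.62,[1.65,-5,-4.6],[0,0,0]],[0.62,[1.65,-5,-4.6],[0,0,0]],[0.72,[0.9,-4.9,-4.75],[0,0,0]],[0.72,[0.1,-5.05,-4.95],[0,0,0]],[0.72,[-0.55,-5.35,-5.05],[0,0,0]],[0.72,[-1.15,-5.9,-5.15],[0,0,0]],[0.72,[-1.55,-6.5,-5.2],[0,0,0]],[0.72,[-1.8,-7.15,-5.2],[0,0,0]],[0.72,[-1.8,-7.15,-5.2],[0,0,0]]]'
python3 -m handwheel '[[0.6,[0,0.1,0],[0,0,0]],[0.6,[0,0.1,0],[0,0,0]],[0.6,[-0.5,0.3,2],[0,0,0]],[0.6,[-1,0.5,4.4],[0,0,0]],[0.6,[-1,0.5,5.2],[0,0,0]],[0.6,[-1,0.5,5.2],[0,0,0]]]'
python3 - <<'E'
from h import *
go([post(4,.08,t) for t in (75,60,31)]+[post(4,th,31) for th in (.4,.7,.95,1.25,1.5,1.75)],Rdeck(-45))
E
```

```text
time: 41.4
position: [588.4, -252.6, 111.5]
eef_rot: [-2.953, -0.185, -1.201]
force: [6.9, 5.8, 0.5]
opening: 12.8
time: 42.0
position: [578.2, -247.3, 163.8]
eef_rot: [-2.954, -0.185, -1.2]
force: [0.4, -0.6, -0.3]
opening: 18.3
42.0 [ 578.2 -247.3  163.8] [-2.954 -0.185 -1.2  ]
  shift cm [ 0.69 -4.58 -0.29]
  shift cm [ 1.05 -4.73 -1.74]
  shift cm [ 1.74 -5.02 -4.54]
  shift cm [ 0.89 -4.89 -4.77]
  shift cm [ 0.08 -5.02 -4.95]
  shift cm [-0.54 -5.32 -5.07]
  shift cm [-1.17 -5.86 -5.17]
  shift cm [-1.55 -6.44 -5.21]
  shift cm [-1.79 -7.1  -5.2 ]
  turn [ 0.1  0.1 -0.1]
```

```bash
python3 -m handwheel '[[0.62,[0.7,-4.6,0],[0,0,0]],[0.62,[1.05,-4.75,-1.8],[0,0,0]],[0.62,[1.75,-5,-4.55],[0,0,0]],[0.62,[1.75,-5,-4.55],[0,0,0]],[0.72,[0.9,-4.9,-4.75],[0,0,0]],[0.72,[0.1,-5,-4.95],[0,0,0]],[0.72,[-0.55,-5.3,-5.05],[0,0,0]],[0.72,[-1.15,-5.85,-5.15],[0,0,0]],[0.72,[-1.55,-6.45,-5.2],[0,0,0]],[0.72,[-1.8,-7.1,-5.2],[0,0,0]],[0.72,[-1.8,-7.1,-5.2],[0,0,0]]]'
python3 -m handwheel '[[0.6,[0,0.1,0],[0,0,0]],[0.6,[0,0.1,0],[0,0,0]],[0.6,[-0.5,0.3,2],[0,0,0]],[0.6,[-1,0.5,5],[0,0,0]],[0.6,[-3,2,9],[-1.8,0.7,7.2]],[0.6,[-5,5,12],[-3.6,1.5,14.5]],[0.6,[-7,8,12],[-5.4,2.2,21.7]],[0.6,[-8.5,11,12],[-7.2,3,29]],[0.6,[-8.5,12,12],[-9,3.7,36.2]],[0.6,[-8.5,12,12],[-10.7,4.5,43.5]],[0.6,[-8.5,12,12],[-10.7,4.5,43.5]],[0.6,[-8.5,12,12],[-10.7,4.5,43.5]]]'
python3 - <<'E'
from h import *
im,d,p=snap('wrist','w12');np.save('w12p',p);np.save('w12',cloud(d,p));cv2.imwrite('pics/w12c.png',cv2.resize(im[:200,80:400,::-1],None,fx=2.4,fy=2.4,interpolation=cv2.INTER_CUBIC))
go([])
E
```

```text
time: 43.1
position: [560.2, -318.5, 111.4]
eef_rot: [-2.953, -0.184, -1.201]
force: [6.5, 6.8, 1.9]
opening: 13.1
time: 44.3
position: [474.6, -198.1, 230.7]
eef_rot: [-3.141, -0.261, -0.401]
force: [-0.8, -0.5, -0.7]
opening: 17.9
44.35 [ 474.6 -198.1  230.6] [-3.141 -0.261 -0.401]
```

View pics/w12c.png

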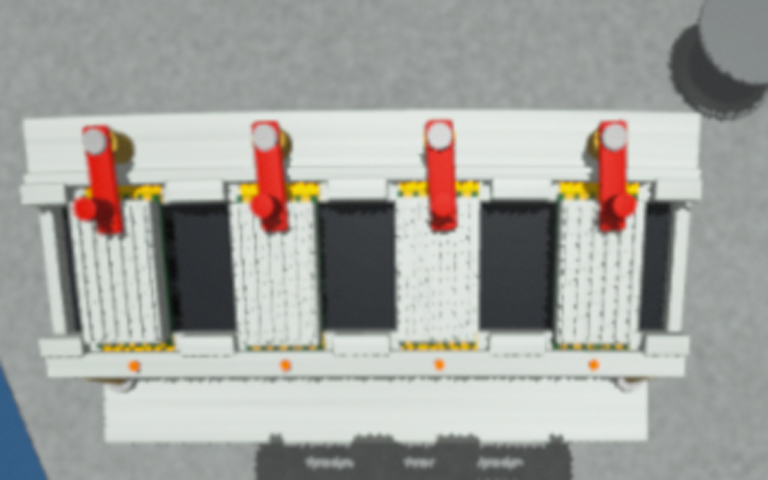

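```bash
python3 - <<'E'
from h import *
p=np.load('w12p.npy',allow_pickle=True).item()
P=todeck(np.array([[85,208],[262,205],[442,204],[624,205]])/2.4+[80,0],45,Q,p)
T=todeck(np.array([[110,231],[277,229],[444,228],[613,229]])/2.4+[80,0],25,Q,p)
V=todeck(np.array([[95,141],[265,136],[440,134],[613,134]])/2.4+[80,0],27,Q,p)
for i in range(4):
    v=P[i,:2]-[54,108-72*i];w=T[i,:2]-V[i,:2];print(i+1,np.hypot(*v).round(1),np.arctan2(-v[0],v[1]).round(2),'tongue',np.arctan2(-w[0],w[1]).round(2),V[i].round(1))
# module top planes in deck coords
X=np.load('w12.npy');R,t=deckT(Q);D=(X-t)@R
for i in range(4):
    k=(abs(D[...,0])<28)&(abs(D[...,1]-(108-72*i))<14)&(D[...,2]>10)&(D[...,2]<23)
    A=np.c_[D[k][:,:2],np.ones(k.sum())];c=np.linalg.lstsq(A,D[k][:,2],rcond=None)[0];print(i+1,k.sum(),'top z',np.median(D[k][:,2]).round(1),'tilt',c[:2].round(3))
E
```

```text
1 28.0 1.67 tongue 1.63 [ 53.8 106.4  27. ]
2 28.2 1.66 tongue 1.64 [54.1 34.9 27. ]
3 28.3 1.62 tongue 1.62 [ 54.2 -36.8  27. ]
4 28.3 1.62 tongue 1.63 [  54.7 -107.7   27. ]
1 1196 top z 16.5 tilt [ 0.007 -0.006]
2 1262 top z 16.3 tilt [ 0.002 -0.01 ]
3 1305 top z 16.5 tilt [0.003 0.004]
4 1295 top z 16.5 tilt [ 0.003 -0.01 ]
```

```bash
python3 - <<'E'
from h import *
snap('scene','s2')
E
```

```text
(no output)
```

View pics/s2.png

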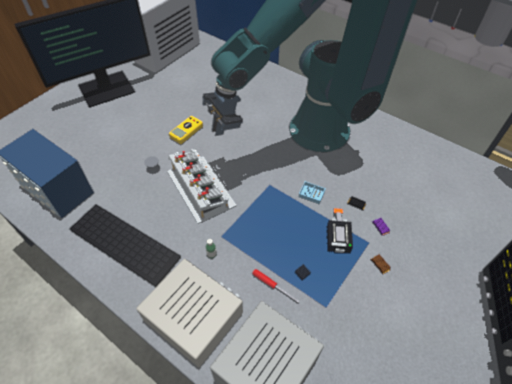

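The mat is clear of modules and the dock is empty. Everything else is where it was, and the gripper is clear of the stand.

```bash
python3 -c "
from plant import r
print(r.close_job())"
```

```text
the job is handed in; nothing more can be done
None
```

The burn-in stand is loaded and I handed the job in at about 44 s of the 210 s allowed; no verdict came back. I swung turnbuttons 1, 3 and 4 aside and pressed the ejector lever to its stop. I laid the dock module in bay 4 and the three mat modules in bays 3, 2 and 1, then turned all four turnbuttons across.

**Last checks**
- **Modules:** all four lie ribbed side up and flat, with tilt of 0.01 or less. Their tops read about 16.5 mm above the ledges against 18 expected, the same in every bay; the cameras read most heights 1–2 mm low.
- **Turnbuttons:** the tongues measure 1.62–1.64 rad, at the stop. The post tops of bays 1 and 2 read 1.66–1.67, slightly past the 1.62 stop, which I put down to pixel error.
- **Rest of the bench:** the final scene picture shows the other items where they were, the mat and dock empty, and the gripper clear of the stand.

**Forces:** the highest wrist force I read was about 70 N, with the closed fingertips on the lever's stop. That is below the 120 N wrist limit. I saw no contact of the arm or the gripper's body with anything.

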